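# Load the lamp drying tray and start its programme

## Task

With the isolator still off, set every clay lamp cup from the table upright in the steel drying tray and let go of them. Then push the isolator lever on the control box over to on, and enter the programme by pressing keys fully down, one at a time and letting each come up again, in this order: square, round, oblong, round again, triangular. Press no key while the isolator is off and never two keys together; leave the water bowl and the jar alone, and finish with the isolator on, all keys up and every lamp still standing in the tray.

Things in the scene. Friction and masses are not known exactly. Their poses are not given: they have to be found in the camera images.
- lamp_1: terracotta oil-lamp cup like the other five: open round cup 54 mm in outside diameter above, 40 mm at the foot, 26 mm tall, wall 4 mm, 60 g, with a small pouring lip that stands out to 33 mm from the axis at the rim on its +x side. Origin: centre of the underside, z up through the open mouth. Four to six of the six are present (None if absent).
- lamp_2: terracotta oil-lamp cup like the other five: open round cup 54 mm in outside diameter above, 40 mm at the foot, 26 mm tall, wall 4 mm, 60 g, with a small pouring lip that stands out to 33 mm from the axis at the rim on its +x side. Origin: centre of the underside, z up through the open mouth. Four to six of the six are present (None if absent).
- lamp_3: terracotta oil-lamp cup like the other five: open round cup 54 mm in outside diameter above, 40 mm at the foot, 26 mm tall, wall 4 mm, 60 g, with a small pouring lip that stands out to 33 mm from the axis at the rim on its +x side. Origin: centre of the underside, z up through the open mouth. Four to six of the six are present (None if absent).
- lamp_4: terracotta oil-lamp cup like the other five: open round cup 54 mm in outside diameter above, 40 mm at the foot, 26 mm tall, wall 4 mm, 60 g, with a small pouring lip that stands out to 33 mm from the axis at the rim on its +x side. Origin: centre of the underside, z up through the open mouth. Four to six of the six are present (None if absent).
- lamp_5: terracotta oil-lamp cup like the other five: open round cup 54 mm in outside diameter above, 40 mm at the foot, 26 mm tall, wall 4 mm, 60 g, with a small pouring lip that stands out to 33 mm from the axis at the rim on its +x side. Origin: centre of the underside, z up through the open mouth. Four to six of the six are present (None if absent).
- lamp_6: terracotta oil-lamp cup like the other five: open round cup 54 mm in outside diameter above, 40 mm at the foot, 26 mm tall, wall 4 mm, 60 g, with a small pouring lip that stands out to 33 mm from the axis at the rim on its +x side. Origin: centre of the underside, z up through the open mouth. Four to six of the six are present (None if absent).
- tray: bare steel drying tray, fixed: 232 mm (its x) by 252 mm (its y) outside, 6 mm walls, rim 18 mm above the table, floor 8 mm above the table, inside 220 x 240 mm. Origin: centre of the underside.
- panel: grey control box of the tray, fixed: 150 mm (its x) by 200 mm (its y) by 45 mm high. Origin: centre of the underside; its -x side faces roughly towards the robot, z up. On top: the isolator over the -y end (70 mm from the middle) and a two-by-two block of four white push keys, 60 mm apart, over the rest; which key is in which place varies.
- key_square (a joint): travel of the square key in m: 0 up, 0.005 fully down; 1.2 N start it and 4 N hold it fully down; it springs back up
- key_square_top (a point): centre of the top face of the square push key (square cap, 26 x 26 mm) on the control box; it stands 9 mm above its black 44 x 48 mm surround when up, and is pressed straight down
- key_round (a joint): travel of the round key in m: 0 up, 0.005 fully down; 1.2 N start it and 4 N hold it fully down; it springs back up
- key_round_top (a point): centre of the top face of the round push key (round cap, 28 mm across) on the control box; it stands 9 mm above its black 44 x 48 mm surround when up, and is pressed straight down
- key_bar (a joint): travel of the oblong key in m: 0 up, 0.005 fully down; 1.2 N start it and 4 N hold it fully down; it springs back up
- key_bar_top (a point): centre of the top face of the oblong push key (oblong cap, 38 mm long (along the panel's y) and 14 mm wide) on the control box; it stands 9 mm above its black 44 x 48 mm surround when up, and is pressed straight down
- key_tri (a joint): travel of the triangular key in m: 0 up, 0.005 fully down; 1.2 N start it and 4 N hold it fully down; it springs back up
- key_tri_top (a point): centre of the top face of the triangular push key (triangular cap, about 33 mm on each side) on the control box; it stands 9 mm above its black 44 x 48 mm surround when up, and is pressed straight down
- isolator (a joint): isolator lever in rad: 0 off (leaning 0.6 rad to the panel's -x side), 1.2 on (leaning 0.6 rad to the panel's +x side); pushed over the upright it falls the rest of the way by the weight of its handle and stays; under 2 N at the handle moves it
- isolator_tip (a point): centre of the isolator's black cross-bar handle (48 mm long along the panel's y, 16 mm thick), 55 mm from its hinge; a 10 mm thick steel stem joins it to the hinge
- isolator_hinge (a point): hinge of the isolator, 22 mm above the panel's top; its axis runs along the panel's y; the cheeks beside it rise 10 mm above it
- water_bowl: bystander: terracotta water bowl 110 mm across, 50 mm high; origin at the centre of the underside
- slip_jar: bystander: white jar with steel cap, 64 mm across, 70 mm high; origin at the centre of the underside

How it is judged:
By the outcome, as a careful person would: the job done as asked, in the order asked, and still so for the second after the job is handed in, with the robot touching nothing.
Of lamp_1, lamp_2, lamp_3, lamp_4, lamp_5, lamp_6 only 4 to 6 are there at a start; the rules pass over those that are not, and their reading is None.
At some moment in a run one of lamp_1, lamp_2, lamp_3, lamp_4, lamp_5, lamp_6 may be knocked a few centimetres aside while the robot is not near it.
Once in a run the grip may slacken for a moment while it holds something.
It also fails if it takes over 210 s, if anything falls off the work surface, if the arm or the gripper's body presses on something with over 40 N, if the wrist force passes 120 N, or if a joint passes its speed limit or range.

## Robot

A 7-joint arm with a two-finger parallel gripper is mounted at the origin on the work surface. World frame = base frame: x ahead of the robot, y to its left, z up, the work surface at z = 0. Lengths are in m, angles in rad, forces in N, time in s.
With the tool pointing down it reaches from about 0.425 to 0.825 m from the base axis. Payload 3.6 kg.
Tool frame: the origin (TCP) lies at the very end of the fingers, on their centre line; the grasp point (between the pads) lies 19 mm behind it (bot.hold_point_z is the distance from the TCP to the grasp point, in m); z points along the fingers, y is the direction in which the jaws open and shut (so a half turn about z gives the same grasp; the last joint's range is limited). The gripper opens to 85 mm and grips with 20 to 120 N. Pads are 22 mm wide; open, the fingers measure 114 mm over their backs; the gripper's body (76 mm by 85 mm) begins 54 mm behind the grasp point. The pads swing forward as they close: fully open they stand 13 mm farther back than shut.
Start: joints at [1.079, 0.615, -0.013, 1.423, 0.008, 1.103, -0.04], TCP at [0.292, -0.581, 0.231] pointing down, gripper open.
Joint ranges: [-3.12, 3.12], [-0.3, 2.06], [-1.34, 1.32], [0.26, 2.42], [-1.36, 4.5], [0.01, 1.98], [-2.84, 2.84]. Speed limits (rad/s): [2.79, 2.79, 3.14, 3.14, 3.14, 3.14, 3.14].

## Interface

Orientations are given as a unit quaternion [w, x, y, z].
In Python, from rig import bot gives the robot as it stands.
- The arm moves only by the tool servo_tool, never from a script. Its argument "steps" is a list of rows, each an object of numbers: "wx", "wy", "wz": the turn, a rotation vector about the tool's x, y, z in degrees; "x", "y", "z": the shift along the tool's x, y, z in m; "claw": the finger opening in m, from 0 to 0.0854. In form: [{"wx": .., "wy": .., "wz": .., "x": .., "y": .., "z": .., "claw": ..}, ...]. A call has 1 to 20 rows; each row is the pose to reach, as a shift and turn from the pose measured when the call began, along the tool's axes at that moment; what a row does not reach only later rows make up. A row lasts 1/10 s, in which the tool goes at most 50 mm and 8.59 degrees, less where a joint would pass 70% of its speed; a pose out of reach is approached as far as the arm can. A call with a gripper value outside its range is refused whole. The fingers move at their own pace and stop on an object; "grip_force" is the grip in N (left out, the last holds). Time passes only in rows, so rows that repeat a pose let the fingers close. It gives the time, the measured TCP pose, the force and the opening at its end, in the units of the state.
- bot.read_state(): the state, without advancing time (a new reading comes with each control period).
- bot.camera(name): name is "scene" or "top" or "wrist"; returns the picture (480x640x3 uint8, blue, green, red); there is no depth.
- bot.camera_model(name): a dict with "camera_matrix" (3x3 intrinsics, pixels), "R" (3x3) and "t" (3): a world point X has camera coordinates R X + t. Camera axes: x right, y down, z forward; pixel columns grow to the right and rows downward; lengths in m; the calibration is good to about 2 mm. A picture is of the moment at which its call begins: read the wrist's pose just before it. camera_model takes no time and is no camera call; for the wrist camera it gives the pose at the moment of the call.
- bot.close_job(): hands the job in, once; it reports no verdict.
The state is a dict: "clock": time; "joint_pos": joint angles; "dq": joint speeds; "joint_efforts": joint torques, N m; "tool_pos": TCP position; "ee_rot": TCP orientation; "ft_force": force on the tool from outside, world axes, zero at the start; "ft_torque": the same for the moment, N m; "gripper_width": finger opening in m.
Only numpy, scipy, OpenCV 4.12 (cv2) and the standard library are available. Lean on these libraries where they do the work, as an engineer would, in place of code of your own. Each camera call takes 0.05 s, during which the arm holds its last target. There are 200 camera calls.

## Working session

There is one attempt and no reset: what is moved stays moved. The work goes in short steps, Python scripts to look and compute and a tool call to move; the robot and the scene stay as the last step left them, time stands still between calls to the robot, and variables do not carry over. Pictures are saved under pics/ and viewed, about 12 in all and at most 16, crops included, and the job is handed in when it is done.

Besides the shell and the picture viewer there is one more tool, called after "Request:" as name(argument=value, ...), one argument or row to a line, values as JSON. servo_tool: Moves the arm, as the interface text tells. Its arguments: {"type":"object","properties":{"steps":{"type":"array","items":{"type":"object","properties":{"wx":{"type":"number"},"wy":{"type":"number"},"wz":{"type":"number"},"x":{"type":"number"},"y":{"type":"number"},"z":{"type":"number"},"claw":{"type":"number"}}}},"grip_force":{"type":"number"}},"required":["steps"]}

```bash
ls; mkdir -p pics
python3 - <<'E'
from rig import bot
import cv2,numpy as np
s=bot.read_state();print(s)
for n in("top","scene"):
    cv2.imwrite(f"pics/{n}0.png",bot.camera(n)); m=bot.camera_model(n);print(n,np.array(m["camera_matrix"]).tolist(),np.round(m["R"],4).tolist(),np.round(m["t"],4).tolist())
E
```

```text
pics
{'clock': 0.0, 'joint_pos': array([ 1.07848261,  0.61595845, -0.01261223,  1.42494441,  0.00812746,
        1.10340936, -0.04037432]), 'dq': array([-1.33740427e-03,  8.78757998e-04,  1.43439518e-03,  8.87159249e-05,
        6.58288528e-04,  6.81833148e-04,  1.11698077e-03]), 'joint_efforts': array([-2.62763606e-04, -4.69217348e+01,  2.58819507e-01, -1.71032435e+01,
        9.80418292e-03,  9.74264141e-03, -3.50181537e-06]), 'tool_pos': array([ 0.29159167, -0.58004191,  0.23009765]), 'ee_rot': array([-1.29021496e-03,  9.72986997e-01,  2.30856065e-01, -3.40674249e-04]), 'ft_force': array([-0.1598121 ,  0.34843502,  0.62180823]), 'ft_torque': array([-0.035949  , -0.00442651, -0.0254339 ]), 'gripper_width': 0.0853091190008381}
top [[564.7122882593421, 0.0, 316.9630833847419], [0.0, 564.7122882593421, 242.27464018306776], [0.0, 0.0, 1.0]] [[0.0091, -0.9999, -0.0129], [-0.9944, -0.0077, -0.1053], [0.1052, 0.0137, -0.9944]] [0.0114, 0.6005, 1.2437]
scene [[525.919539409248, 0.0, 314.0042386029758], [0.0, 525.919539409248, 244.6572444374097], [0.0, 0.0, 1.0]] [[-0.8888, 0.4581, 0.0123], [0.2702, 0.5456, -0.7933], [-0.3702, -0.7018, -0.6087]] [0.5405, -0.0692, 1.3911]
```

View pics/top0.png

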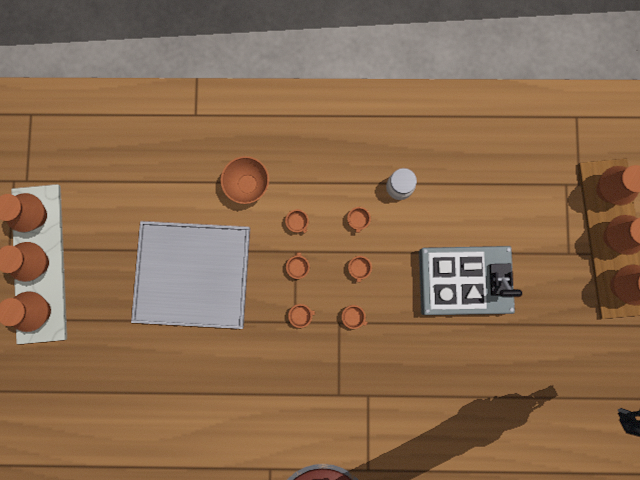

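View pics/scene0.png

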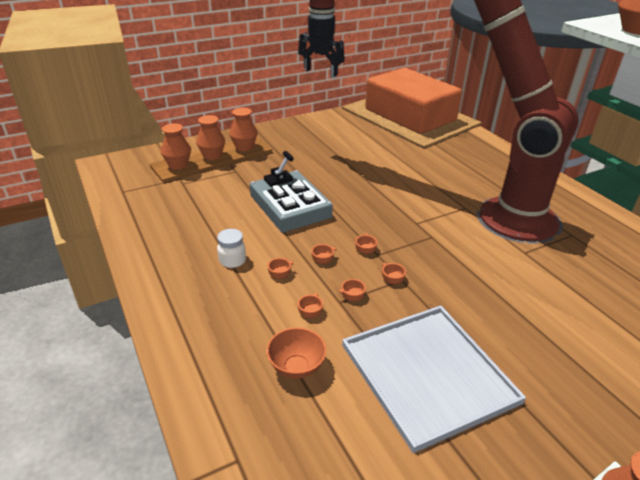

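The top picture shows six lamps at about (297,222), (358,219), (297,268), (358,268), (300,317) and (352,318). The tray is centred near (191,276). The panel is near (467,281), with square and bar keys in the far row and round and triangle in the near row. The isolator leans towards the robot.

```bash
cat > h.py <<'E'
from rig import bot
import cv2,numpy as np
from scipy.spatial.transform import Rotation as Ro
def rect(im,m,z,x0,x1,y0,y1,s=1000):
    # picture of plane z: row down = -x, col right = -y, s px per m
    K,R,t=[np.array(m[k]) for k in("camera_matrix","R","t")]
    H=K@np.c_[R[:,0],R[:,1],R[:,2]*z+t.ravel()]
    A=np.array([[0,-1/s,x1],[-1/s,0,y1],[0,0,1]])
    return cv2.warpPerspective(im,np.linalg.inv(H@A),(int((y1-y0)*s),int((x1-x0)*s)),flags=cv2.INTER_CUBIC)
def lamps(im,m,box=(.38,.82,-.15,.42),z=.026):
    s=2000;r=rect(im,m,z,*box,s=s);h=cv2.cvtColor(r,cv2.COLOR_BGR2HSV)
    k=cv2.inRange(h,(0,165,60),(11,255,255));k=cv2.morphologyEx(k,cv2.MORPH_CLOSE,np.ones((15,15)))
    k=cv2.morphologyEx(k,cv2.MORPH_OPEN,np.ones((9,9)))
    out=[]
    for c in cv2.findContours(k,cv2.RETR_EXTERNAL,cv2.CHAIN_APPROX_NONE)[0]:
        a=cv2.contourArea(c)/s**2*1e6
        if not 1200<a<4500: continue
        f=np.zeros_like(k);cv2.drawContours(f,[c],-1,255,-1)
        d=cv2.distanceTransform(f,cv2.DIST_L2,5);p=np.argwhere(d>d.max()-1).mean(0)
        q=c[:,0,::-1]-p;n=np.hypot(*q.T);w=q[n>n.max()-3].mean(0)
        out.append((box[1]-p[0]/s,box[3]-p[1]/s,d.max()/s*1e3,n.max()/s*1e3,np.degrees(np.arctan2(-w[1],-w[0])),a))
    return out,r,k
def st():
    s=bot.read_state();q=s["ee_rot"];r=Ro.from_quat(q[[1,2,3,0]]).as_matrix()
    print("t",round(s["clock"],2),"p",np.round(s["tool_pos"],4),"xax",np.round(r[:,0],3),"yax",np.round(r[:,1],3),"F",np.round(s["ft_force"],1),"w",round(s["gripper_width"],4));return s,r
def look():
    o,r,k=lamps(bot.camera("top"),bot.camera_model("top"))
    for l in sorted(o): print(np.round(l[:2],4),"r %.1f lip %.1f ang %.0f A %.0f"%l[2:])
E
python3 - <<'E'
from h import *
im=cv2.imread("pics/top0.png");m=bot.camera_model("top")
o,r,k=lamps(im,m)
for l in sorted(o): print(np.round(l[:2],4),"r %.1f lip %.1f ang %.0f A %.0f"%l[2:])
a=rect(im,m,.026,.45,.71,.0,.2,2000);b=rect(im,m,.018,.44,.72,.16,.44,1000);c=rect(im,m,.054,.48,.68,-.26,.0,1200)
H=np.zeros((600,800,3),np.uint8)
a=cv2.resize(a,(400,520));H[:520,:400]=a;H[:280,410:690]=b;H[290:530,410:722]=c;cv2.imwrite("pics/r0.png",H)
s,_=st();w=bot.camera_model("wrist");T=np.eye(4);
R=np.array(w["R"]);t=np.array(w["t"]).ravel();print("wrist K",np.array(w["camera_matrix"])[0],"cam pos",-R.T@t,R.round(2).tolist())
E
```

```text
[0.7815 0.1687] r 9.2 lip 73.6 ang -163 A 1849Traceback (most recent call last):
  File "<stdin>", line 7, in <module>
ValueError: could not broadcast input array from shape (279,280,3) into shape (280,280,3)
```

Run:
```python
from h import *
im=cv2.imread("pics/top0.png");m=bot.camera_model("top")
h=cv2.cvtColor(im,cv2.COLOR_BGR2HSV)
for p in[(297,222),(307,222),(358,268),(349,268),(297,259),(330,240),(330,300),(280,268)]: print(p,h[p[1],p[0]])
a=rect(im,m,.026,.45,.71,.0,.2,2000);b=rect(im,m,.018,.44,.7205,.16,.4405,1000);c=rect(im,m,.054,.48,.6805,-.26,.0005,1200)
H=np.zeros((600,800,3),np.uint8)
a=cv2.resize(a,(400,520));H[:520,:400]=a;H[:280,410:690]=b[:280,:280];H[290:530,410:722]=c[:240,:312];cv2.imwrite("pics/r0.png",H)
s,_=st();w=bot.camera_model("wrist")
R=np.array(w["R"]);t=np.array(w["t"]).ravel();print("wrist K",np.array(w["camera_matrix"])[0],"cam pos",-R.T@t,R.round(2).tolist())
```

```text
(297, 222) [ 11 156 177]
(307, 222) [  9 152 161]
(358, 268) [ 10 150 178]
(349, 268) [ 10 161 163]
(297, 259) [  9 158 137]
(330, 240) [ 15 134 156]
(330, 300) [ 14 132 151]
(280, 268) [ 15 139 145]
t 0.1 p [ 0.2916 -0.5801  0.2303] xax [ 0.893  0.449 -0.   ] yax [ 0.449 -0.893 -0.002] F [ 0.6  0.3 -0.6] w 0.0858
wrist K [427.33930735   0.         320.43885319] cam pos [ 0.3542011  -0.54944638  0.372501  ] [[0.45, -0.89, -0.0], [-0.86, -0.43, 0.28], [-0.25, -0.12, -0.96]]
```

View pics/r0.png

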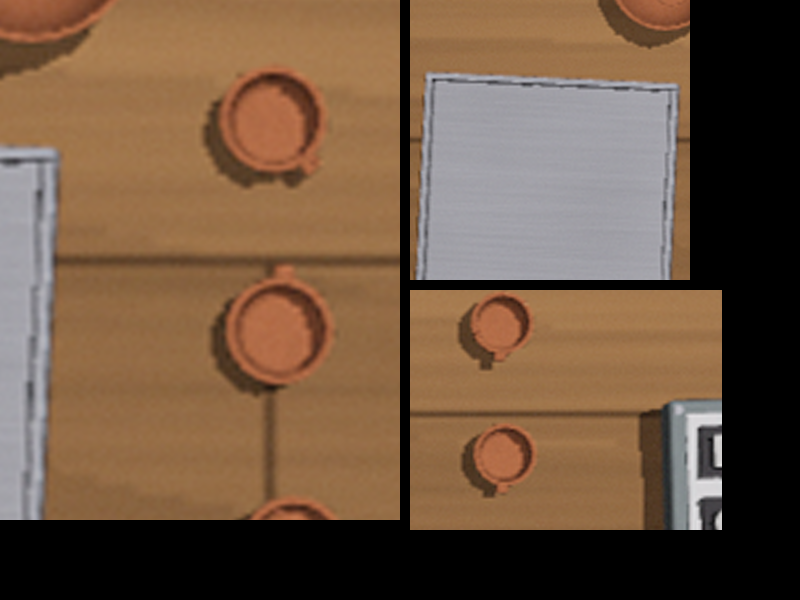

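```bash
sed -i 's/(0,165,60),(11,255,255)/(0,143,60),(12,255,255)/; s/box=(.38,.82,-.15,.42)/box=(.36,.68,-.15,.42)/' h.py
python3 - <<'E'
from h import *
im=cv2.imread("pics/top0.png");m=bot.camera_model("top")
o,r,k=lamps(im,m)
for l in sorted(o): print(np.round(l[:2],4),"r %.1f lip %.1f ang %.0f A %.0f"%l[2:])
a=rect(im,m,.026,.38,.65,-.11,.11,1500)
b=rect(im,m,.018,.38,.68,.12,.42,800);c=rect(im,m,.054,.40,.63,-.46,-.2,1300)
H=np.zeros((600,800,3),np.uint8)
for p,(y,x) in((a,(0,0)),(b,(0,335)),(c,(260,335))):
    p=p[:600-y,:800-x];H[y:y+p.shape[0],x:x+p.shape[1]]=p
cv2.imwrite("pics/r1.png",H)
# tray outline by grey mask at rim plane
s=1000
r=rect(im,m,.018,.36,.70,.12,.45,s);h=cv2.cvtColor(r,cv2.COLOR_BGR2HSV);k=cv2.inRange(h,(0,0,70),(180,70,255))
c=max(cv2.findContours(cv2.morphologyEx(k,cv2.MORPH_CLOSE,np.ones((9,9))),0,2)[0],key=cv2.contourArea);(x,y),wh,an=cv2.minAreaRect(c)
print("tray",.70-y/s,.45-x/s,wh,an)
r=rect(im,m,.045,.38,.66,-.5,-.15,s);h=cv2.cvtColor(r,cv2.COLOR_BGR2HSV);k=cv2.inRange(h,(0,0,0),(180,90,255))
c=max(cv2.findContours(cv2.morphologyEx(k,cv2.MORPH_OPEN,np.ones((40,40))),0,2)[0],key=cv2.contourArea);(x,y),wh,an=cv2.minAreaRect(c)
print("panel",.66-y/s,-.15-x/s,wh,an)
E
```

```text
[ 0.4344 -0.0656] r 26.5 lip 34.4 ang -117 A 2424
[0.4358 0.054 ] r 26.3 lip 34.1 ang -75 A 2379
[0.5451 0.0604] r 26.4 lip 34.6 ang -5 A 2414
[ 0.5453 -0.08  ] r 26.1 lip 34.3 ang 170 A 2382
[0.6503 0.0641] r 26.0 lip 33.6 ang -141 A 2403
[ 0.657  -0.0766] r 25.6 lip 32.2 ang 177 A 2254
tray 0.5270110168457031 0.30374577331542973 (255.6244659423828, 233.75086975097656) 2.563770055770874
panel 0.5167397918701172 -0.3151322631835938 (150.08096313476562, 205.72618103027344) 88.40885925292969
```

View pics/r1.png

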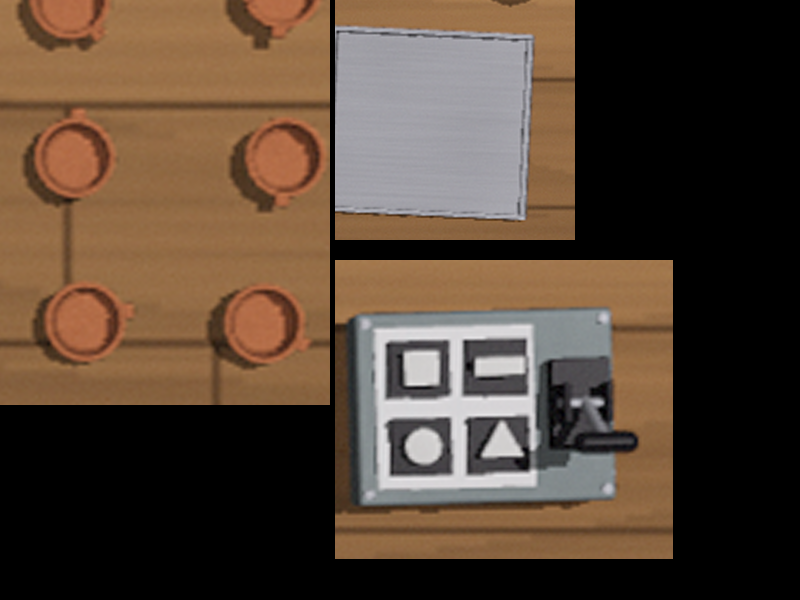

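The rectified view shows square (0.546,-0.266), oblong (0.549,-0.327), round (0.487,-0.269) and triangular (0.489,-0.329). The lever tip leans to -x near (0.49,-0.386). All lamp lips are visible. Next I write the move planner.

```bash
cat >> h.py <<'E'
def plan(*wps):
    """wps: x,y,z,yaw(deg of tool x axis) -> rows in tool axes, from pose now"""
    s,r=st();q=s["tool_pos"];y0=np.degrees(np.arctan2(r[1,0],r[0,0]))
    for w in wps:
        R=Ro.from_euler("z",w[3],degrees=True).as_matrix()@np.diag([1,-1,-1])
        d=r.T@(np.array(w[:3])-q);v=Ro.from_matrix(r.T@R).as_rotvec(degrees=True)
        print("  x %.3f y %.3f z %.3f | wx %.1f wy %.1f wz %.1f"%(*d,*v))
T0=np.array([.527,.304]);ty=np.radians(-2.56)
def slot(i,j):
    return T0+np.array([[np.cos(ty),-np.sin(ty)],[np.sin(ty),np.cos(ty)]])@[.053*i,.076*j]
E
sed -i 's/box=(.36,.68/box=(.36,.72/' h.py
python3 - <<'E'
from h import *
look(); plan((.434,-.066,.10,63),(.434,-.066,.005,63))
for i in(-1,1):
  for j in(-1,0,1): print(i,j,slot(i,j).round(3))
E
```

```text
[ 0.4344 -0.0656] r 26.5 lip 34.4 ang -116 A 2408
[0.4358 0.054 ] r 26.4 lip 34.2 ang -76 A 2396
[0.5452 0.0606] r 26.6 lip 34.2 ang -4 A 2406
[ 0.5452 -0.08  ] r 26.2 lip 32.7 ang 168 A 2377
[0.6504 0.0639] r 26.1 lip 33.4 ang -140 A 2342
[ 0.657 -0.077] r 25.7 lip 32.2 ang 176 A 2334
[0.72   0.1845] r 31.5 lip 50.0 ang 92 A 2224
t 0.15 p [ 0.2917 -0.5802  0.2304] xax [ 0.893  0.449 -0.   ] yax [ 0.449 -0.893 -0.002] F [ 0.4 -0.5 -0.2] w 0.0855
  x 0.358 y -0.395 z 0.131 | wx -0.1 wy -0.0 wz -36.3
  x 0.358 y -0.395 z 0.226 | wx -0.1 wy -0.0 wz -36.3
-1 -1 [0.471 0.23 ]
-1 0 [0.474 0.306]
-1 1 [0.477 0.382]
1 -1 [0.577 0.226]
1 0 [0.58  0.302]
1 1 [0.583 0.378]
```

Request:
servo_tool(
  steps=[
    {"x": 0.358, "y": -0.395, "z": 0.05, "wz": -36.3, "claw": 0.074},
    {"x": 0.358, "y": -0.395, "z": 0.05, "wz": -36.3, "claw": 0.074},
    {"x": 0.358, "y": -0.395, "z": 0.05, "wz": -36.3, "claw": 0.074},
    {"x": 0.358, "y": -0.395, "z": 0.05, "wz": -36.3, "claw": 0.074},
    {"x": 0.358, "y": -0.395, "z": 0.05, "wz": -36.3, "claw": 0.074},
    {"x": 0.358, "y": -0.395, "z": 0.05, "wz": -36.3, "claw": 0.074},
    {"x": 0.358, "y": -0.395, "z": 0.05, "wz": -36.3, "claw": 0.074},
    {"x": 0.358, "y": -0.395, "z": 0.05, "wz": -36.3, "claw": 0.074},
    {"x": 0.358, "y": -0.395, "z": 0.05, "wz": -36.3, "claw": 0.074},
    {"x": 0.358, "y": -0.395, "z": 0.131, "wz": -36.3, "claw": 0.074},
    {"x": 0.358, "y": -0.395, "z": 0.131, "wz": -36.3, "claw": 0.074},
    {"x": 0.358, "y": -0.395, "z": 0.131, "wz": -36.3, "claw": 0.074},
    {"x": 0.358, "y": -0.395, "z": 0.131, "wz": -36.3, "claw": 0.074},
    {"x": 0.358, "y": -0.395, "z": 0.131, "wz": -36.3, "claw": 0.074},
  ],
  grip_force=25,
)

```text
$.steps[0]: bad value
```

Run:
```python
from h import *
plan((.434,-.066,.005,63),(.434,-.066,.10,63),(*slot(-1,1),.10,87.4),(*slot(-1,1),.014,87.4))
cv2.imwrite("pics/w1.png",bot.camera("wrist"))
w=bot.camera_model("wrist");r=rect(cv2.imread("pics/w1.png"),w,.026,.36,.56,-.16,.04,1000)
o,_,_=lamps(cv2.imread("pics/w1.png"),w,(.38,.6,-.15,.02))
for l in o: print(np.round(l,4))
```

```text
t 0.15 p [ 0.2917 -0.5802  0.2304] xax [ 0.893  0.449 -0.   ] yax [ 0.449 -0.893 -0.002] F [ 0.4 -0.5 -0.2] w 0.0855
  x 0.358 y -0.395 z 0.226 | wx -0.1 wy -0.0 wz -36.3
  x 0.358 y -0.395 z 0.131 | wx -0.1 wy -0.0 wz -36.3
  x 0.598 y -0.776 z 0.132 | wx -0.1 wy -0.1 wz -60.7
  x 0.598 y -0.776 z 0.218 | wx -0.1 wy -0.1 wz -60.7
```

View pics/w1.png

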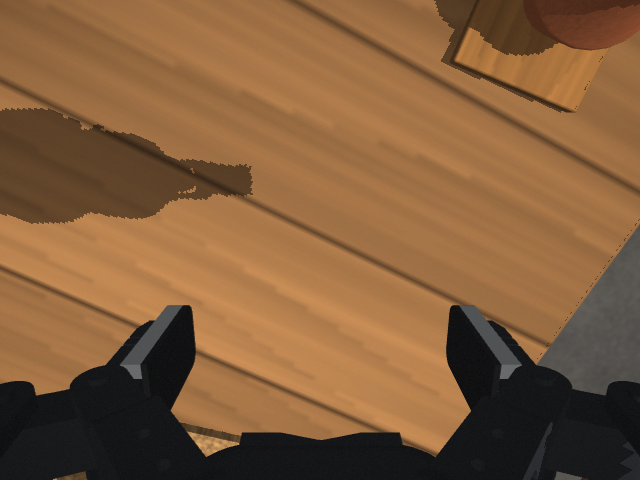

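The call was refused and nothing moved; the wrist view still shows the start pose. I'll give every field in a short test call.

Request:
servo_tool(
  steps=[
    {"wx": 0, "wy": 0, "wz": -36.3, "x": 0.358, "y": -0.395, "z": 0.05, "claw": 0.074},
    {"wx": 0, "wy": 0, "wz": -36.3, "x": 0.358, "y": -0.395, "z": 0.05, "claw": 0.074},
    {"wx": 0, "wy": 0, "wz": -36.3, "x": 0.358, "y": -0.395, "z": 0.05, "claw": 0.074},
    {"wx": 0, "wy": 0, "wz": -36.3, "x": 0.358, "y": -0.395, "z": 0.05, "claw": 0.074},
  ],
  grip_force=25,
)

```text
clock: 0.6
tool_pos: [0.3453, -0.3869, 0.2125]
ee_rot: [-0.001, 0.86, 0.511, 0.0]
ft_force: [0.7, 0.3, -0.1]
gripper_width: 0.0745
```

Run:
```python
from h import *
plan((.434,-.066,.15,63),(.434,-.066,.005,63),(.434,-.066,.10,63))
```

```text
t 0.6 p [ 0.3453 -0.3869  0.2125] xax [0.479 0.878 0.001] yax [ 0.878 -0.479 -0.001] F [ 0.7  0.3 -0.1] w 0.0745
  x 0.324 y -0.076 z 0.063 | wx -0.1 wy -0.1 wz -1.6
  x 0.324 y -0.075 z 0.208 | wx -0.1 wy -0.1 wz -1.6
  x 0.324 y -0.076 z 0.113 | wx -0.1 wy -0.1 wz -1.6
```

Request:
servo_tool(
  steps=[
    {"wx": 0, "wy": 0, "wz": -1.6, "x": 0.324, "y": -0.076, "z": 0.063, "claw": 0.074},
    {"wx": 0, "wy": 0, "wz": -1.6, "x": 0.324, "y": -0.076, "z": 0.063, "claw": 0.074},
    {"wx": 0, "wy": 0, "wz": -1.6, "x": 0.324, "y": -0.076, "z": 0.063, "claw": 0.074},
    {"wx": 0, "wy": 0, "wz": -1.6, "x": 0.324, "y": -0.076, "z": 0.063, "claw": 0.074},
    {"wx": 0, "wy": 0, "wz": -1.6, "x": 0.324, "y": -0.076, "z": 0.063, "claw": 0.074},
    {"wx": 0, "wy": 0, "wz": -1.6, "x": 0.324, "y": -0.076, "z": 0.063, "claw": 0.074},
    {"wx": 0, "wy": 0, "wz": -1.6, "x": 0.324, "y": -0.076, "z": 0.063, "claw": 0.074},
    {"wx": 0, "wy": 0, "wz": -1.6, "x": 0.324, "y": -0.076, "z": 0.063, "claw": 0.074},
    {"wx": 0, "wy": 0, "wz": -1.6, "x": 0.324, "y": -0.076, "z": 0.11, "claw": 0.074},
    {"wx": 0, "wy": 0, "wz": -1.6, "x": 0.324, "y": -0.076, "z": 0.16, "claw": 0.074},
    {"wx": 0, "wy": 0, "wz": -1.6, "x": 0.324, "y": -0.076, "z": 0.195, "claw": 0.074},
    {"wx": 0, "wy": 0, "wz": -1.6, "x": 0.324, "y": -0.076, "z": 0.207, "claw": 0.074},
    {"wx": 0, "wy": 0, "wz": -1.6, "x": 0.324, "y": -0.076, "z": 0.207, "claw": 0.074},
    {"wx": 0, "wy": 0, "wz": -1.6, "x": 0.324, "y": -0.076, "z": 0.207, "claw": 0.045},
    {"wx": 0, "wy": 0, "wz": -1.6, "x": 0.324, "y": -0.076, "z": 0.207, "claw": 0.045},
    {"wx": 0, "wy": 0, "wz": -1.6, "x": 0.324, "y": -0.076, "z": 0.207, "claw": 0.045},
    {"wx": 0, "wy": 0, "wz": -1.6, "x": 0.324, "y": -0.076, "z": 0.207, "claw": 0.045},
    {"wx": 0, "wy": 0, "wz": -1.6, "x": 0.324, "y": -0.076, "z": 0.19, "claw": 0.045},
    {"wx": 0, "wy": 0, "wz": -1.6, "x": 0.324, "y": -0.076, "z": 0.15, "claw": 0.045},
    {"wx": 0, "wy": 0, "wz": -1.6, "x": 0.324, "y": -0.076, "z": 0.113, "claw": 0.045},
  ],
  grip_force=30,
)

```text
clock: 2.6
tool_pos: [0.433, -0.0658, 0.101]
ee_rot: [-0.001, 0.853, 0.523, -0.0]
ft_force: [0.2, 0.3, -0.8]
gripper_width: 0.0541
```

Run:
```python
from h import *
plan((*slot(-1,1),.10,87.4),(*slot(-1,1),.014,87.4))
cv2.imwrite("pics/w2.png",bot.camera("wrist"))
```

```text
t 2.6 p [ 0.433  -0.0658  0.101 ] xax [0.454 0.891 0.001] yax [ 0.891 -0.454 -0.002] F [ 0.2  0.3 -0.8] w 0.0541
  x 0.419 y -0.164 z 0.002 | wx -0.1 wy -0.1 wz -24.4
  x 0.419 y -0.164 z 0.088 | wx -0.1 wy -0.1 wz -24.4
```

View pics/w2.png

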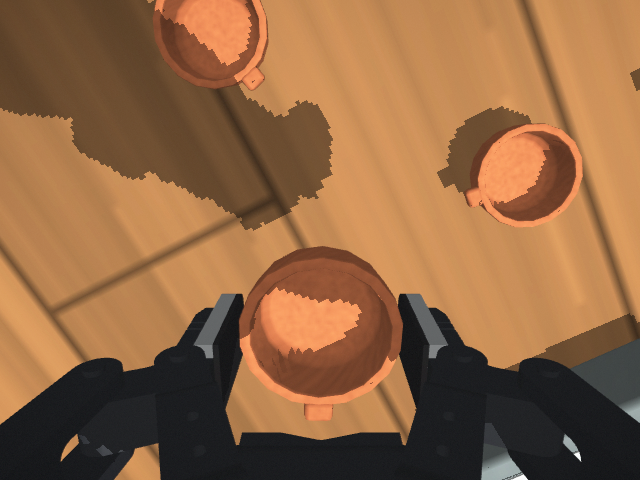

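The wrist view shows the lamp held level at the rim, near pixel (320,330), lip at the bottom and clear of the pads.

Request:
servo_tool(
  steps=[
    {"wx": 0, "wy": 0, "wz": -24.4, "x": 0.419, "y": -0.164, "z": 0.0, "claw": 0.045},
    {"wx": 0, "wy": 0, "wz": -24.4, "x": 0.419, "y": -0.164, "z": 0.0, "claw": 0.045},
    {"wx": 0, "wy": 0, "wz": -24.4, "x": 0.419, "y": -0.164, "z": 0.0, "claw": 0.045},
    {"wx": 0, "wy": 0, "wz": -24.4, "x": 0.419, "y": -0.164, "z": 0.0, "claw": 0.045},
    {"wx": 0, "wy": 0, "wz": -24.4, "x": 0.419, "y": -0.164, "z": 0.0, "claw": 0.045},
    {"wx": 0, "wy": 0, "wz": -24.4, "x": 0.419, "y": -0.164, "z": 0.0, "claw": 0.045},
    {"wx": 0, "wy": 0, "wz": -24.4, "x": 0.419, "y": -0.164, "z": 0.0, "claw": 0.045},
    {"wx": 0, "wy": 0, "wz": -24.4, "x": 0.419, "y": -0.164, "z": 0.0, "claw": 0.045},
    {"wx": 0, "wy": 0, "wz": -24.4, "x": 0.419, "y": -0.164, "z": 0.0, "claw": 0.045},
    {"wx": 0, "wy": 0, "wz": -24.4, "x": 0.419, "y": -0.164, "z": 0.0, "claw": 0.045},
    {"wx": 0, "wy": 0, "wz": -24.4, "x": 0.419, "y": -0.164, "z": 0.0, "claw": 0.045},
    {"wx": 0, "wy": 0, "wz": -24.4, "x": 0.419, "y": -0.164, "z": 0.045, "claw": 0.045},
    {"wx": 0, "wy": 0, "wz": -24.4, "x": 0.419, "y": -0.164, "z": 0.075, "claw": 0.045},
    {"wx": 0, "wy": 0, "wz": -24.4, "x": 0.419, "y": -0.164, "z": 0.087, "claw": 0.045},
    {"wx": 0, "wy": 0, "wz": -24.4, "x": 0.419, "y": -0.164, "z": 0.087, "claw": 0.045},
    {"wx": 0, "wy": 0, "wz": -24.4, "x": 0.419, "y": -0.164, "z": 0.087, "claw": 0.072},
    {"wx": 0, "wy": 0, "wz": -24.4, "x": 0.419, "y": -0.164, "z": 0.087, "claw": 0.072},
    {"wx": 0, "wy": 0, "wz": -24.4, "x": 0.419, "y": -0.164, "z": 0.087, "claw": 0.072},
    {"wx": 0, "wy": 0, "wz": -24.4, "x": 0.419, "y": -0.164, "z": 0.04, "claw": 0.072},
    {"wx": 0, "wy": 0, "wz": -24.4, "x": 0.419, "y": -0.164, "z": -0.01, "claw": 0.072},
  ],
)

```text
clock: 4.65
tool_pos: [0.4796, 0.3808, 0.1164]
ee_rot: [0.003, 0.723, 0.691, 0.001]
ft_force: [0.4, 0.7, 0.8]
gripper_width: 0.0719
```

Run:
```python
from h import *
cv2.imwrite("pics/t2.png",bot.camera("top"));cv2.imwrite("pics/w3.png",bot.camera("wrist"))
look();x,y,a=.436,.054,105
plan((x,y,.10,a),(x,y,.005,a))
```

```text
[0.4355 0.0541] r 26.4 lip 34.4 ang -75 A 2376
[0.4815 0.3819] r 24.9 lip 31.2 ang -93 A 2107
[0.5452 0.0606] r 26.3 lip 34.2 ang -3 A 2391
[ 0.5452 -0.0798] r 26.2 lip 32.9 ang 174 A 2351
[0.6502 0.0641] r 25.8 lip 33.4 ang -140 A 2340
[ 0.657  -0.0768] r 25.6 lip 32.2 ang 176 A 2296
[0.72   0.1842] r 31.5 lip 50.3 ang 93 A 2223
t 4.8 p [0.4827 0.3841 0.1215] xax [0.045 0.999 0.008] yax [ 0.999 -0.045  0.017] F [ 0.4 -0.3  0. ] w 0.0721
  x -0.332 y -0.032 z 0.018 | wx 1.0 wy -0.3 wz -17.6
  x -0.333 y -0.034 z 0.113 | wx 1.0 wy -0.3 wz -17.6
```

View pics/w3.png

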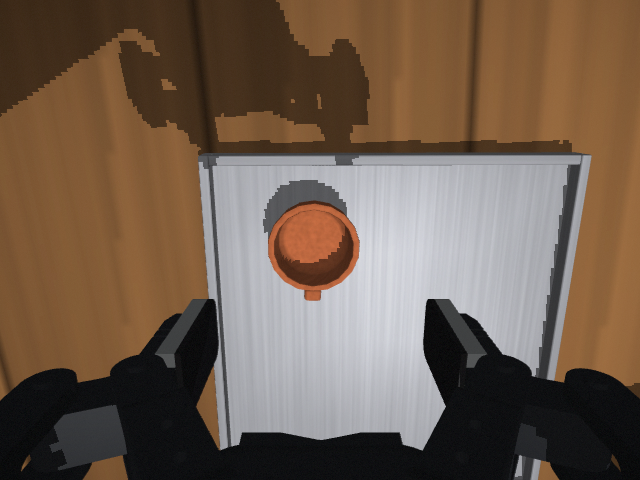

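The wrist view shows lamp 1 upright in the tray at about pixel (313,247). Next is lamp B.

Request:
servo_tool(
  steps=[
    {"wx": 1.0, "wy": -0.3, "wz": -17.6, "x": -0.332, "y": -0.032, "z": 0.01, "claw": 0.074},
    {"wx": 1.0, "wy": -0.3, "wz": -17.6, "x": -0.332, "y": -0.032, "z": 0.01, "claw": 0.074},
    {"wx": 1.0, "wy": -0.3, "wz": -17.6, "x": -0.332, "y": -0.032, "z": 0.01, "claw": 0.074},
    {"wx": 1.0, "wy": -0.3, "wz": -17.6, "x": -0.332, "y": -0.032, "z": 0.01, "claw": 0.074},
    {"wx": 1.0, "wy": -0.3, "wz": -17.6, "x": -0.332, "y": -0.032, "z": 0.01, "claw": 0.074},
    {"wx": 1.0, "wy": -0.3, "wz": -17.6, "x": -0.332, "y": -0.032, "z": 0.01, "claw": 0.074},
    {"wx": 1.0, "wy": -0.3, "wz": -17.6, "x": -0.332, "y": -0.032, "z": 0.01, "claw": 0.074},
    {"wx": 1.0, "wy": -0.3, "wz": -17.6, "x": -0.332, "y": -0.032, "z": 0.01, "claw": 0.074},
    {"wx": 1.0, "wy": -0.3, "wz": -17.6, "x": -0.333, "y": -0.033, "z": 0.05, "claw": 0.074},
    {"wx": 1.0, "wy": -0.3, "wz": -17.6, "x": -0.333, "y": -0.034, "z": 0.09, "claw": 0.074},
    {"wx": 1.0, "wy": -0.3, "wz": -17.6, "x": -0.333, "y": -0.034, "z": 0.112, "claw": 0.074},
    {"wx": 1.0, "wy": -0.3, "wz": -17.6, "x": -0.333, "y": -0.034, "z": 0.112, "claw": 0.074},
    {"wx": 1.0, "wy": -0.3, "wz": -17.6, "x": -0.333, "y": -0.034, "z": 0.112, "claw": 0.045},
    {"wx": 1.0, "wy": -0.3, "wz": -17.6, "x": -0.333, "y": -0.034, "z": 0.112, "claw": 0.045},
    {"wx": 1.0, "wy": -0.3, "wz": -17.6, "x": -0.333, "y": -0.034, "z": 0.112, "claw": 0.045},
    {"wx": 1.0, "wy": -0.3, "wz": -17.6, "x": -0.333, "y": -0.034, "z": 0.112, "claw": 0.045},
    {"wx": 1.0, "wy": -0.3, "wz": -17.6, "x": -0.333, "y": -0.034, "z": 0.095, "claw": 0.045},
    {"wx": 1.0, "wy": -0.3, "wz": -17.6, "x": -0.333, "y": -0.034, "z": 0.06, "claw": 0.045},
    {"wx": 1.0, "wy": -0.3, "wz": -17.6, "x": -0.333, "y": -0.034, "z": 0.018, "claw": 0.045},
    {"wx": 1.0, "wy": -0.3, "wz": -17.6, "x": -0.333, "y": -0.034, "z": 0.018, "claw": 0.045},
  ],
)

```text
clock: 6.8
tool_pos: [0.437, 0.0536, 0.1047]
ee_rot: [0.004, 0.609, 0.793, 0.004]
ft_force: [0.4, -0.0, -0.8]
gripper_width: 0.0548
```

Run:
```python
from h import *
p=slot(-1,0);plan((*p,.10,87.4),(*p,.013,87.4));look()
```

```text
t 6.8 p [0.437  0.0536 0.1047] xax [-0.258  0.966 -0.001] yax [0.966 0.258 0.011] F [ 0.4 -0.  -0.8] w 0.0548
  x 0.235 y 0.101 z 0.006 | wx 0.6 wy -0.0 wz 17.5
  x 0.235 y 0.100 z 0.093 | wx 0.6 wy -0.0 wz 17.5
[0.4816 0.3816] r 24.8 lip 30.9 ang -93 A 2102
[ 0.5451 -0.0796] r 26.2 lip 32.6 ang 174 A 2333
[0.5452 0.0607] r 26.3 lip 34.0 ang -3 A 2363
[0.6502 0.0642] r 25.9 lip 33.2 ang -140 A 2346
[ 0.657  -0.0768] r 25.7 lip 31.9 ang 176 A 2290
[0.72   0.1848] r 31.5 lip 49.3 ang 97 A 2219
```

Request:
servo_tool(
  steps=[
    {"wx": 0.6, "wy": 0, "wz": 17.5, "x": 0.235, "y": 0.101, "z": 0.0, "claw": 0.045},
    {"wx": 0.6, "wy": 0, "wz": 17.5, "x": 0.235, "y": 0.101, "z": 0.0, "claw": 0.045},
    {"wx": 0.6, "wy": 0, "wz": 17.5, "x": 0.235, "y": 0.101, "z": 0.0, "claw": 0.045},
    {"wx": 0.6, "wy": 0, "wz": 17.5, "x": 0.235, "y": 0.101, "z": 0.0, "claw": 0.045},
    {"wx": 0.6, "wy": 0, "wz": 17.5, "x": 0.235, "y": 0.101, "z": 0.0, "claw": 0.045},
    {"wx": 0.6, "wy": 0, "wz": 17.5, "x": 0.235, "y": 0.101, "z": 0.0, "claw": 0.045},
    {"wx": 0.6, "wy": 0, "wz": 17.5, "x": 0.235, "y": 0.101, "z": 0.0, "claw": 0.045},
    {"wx": 0.6, "wy": 0, "wz": 17.5, "x": 0.235, "y": 0.101, "z": 0.0, "claw": 0.045},
    {"wx": 0.6, "wy": 0, "wz": 17.5, "x": 0.235, "y": 0.1, "z": 0.045, "claw": 0.045},
    {"wx": 0.6, "wy": 0, "wz": 17.5, "x": 0.235, "y": 0.1, "z": 0.08, "claw": 0.045},
    {"wx": 0.6, "wy": 0, "wz": 17.5, "x": 0.235, "y": 0.1, "z": 0.092, "claw": 0.045},
    {"wx": 0.6, "wy": 0, "wz": 17.5, "x": 0.235, "y": 0.1, "z": 0.092, "claw": 0.045},
    {"wx": 0.6, "wy": 0, "wz": 17.5, "x": 0.235, "y": 0.1, "z": 0.092, "claw": 0.045},
    {"wx": 0.6, "wy": 0, "wz": 17.5, "x": 0.235, "y": 0.1, "z": 0.092, "claw": 0.072},
    {"wx": 0.6, "wy": 0, "wz": 17.5, "x": 0.235, "y": 0.1, "z": 0.092, "claw": 0.072},
    {"wx": 0.6, "wy": 0, "wz": 17.5, "x": 0.235, "y": 0.1, "z": 0.092, "claw": 0.072},
    {"wx": 0.6, "wy": 0, "wz": 17.5, "x": 0.235, "y": 0.1, "z": 0.05, "claw": 0.072},
    {"wx": 0.6, "wy": 0, "wz": 17.5, "x": 0.235, "y": 0.1, "z": 0.0, "claw": 0.072},
    {"wx": 0.6, "wy": 0, "wz": 17.5, "x": 0.235, "y": 0.1, "z": 0.0, "claw": 0.072},
  ],
)

```text
clock: 8.75
tool_pos: [0.4755, 0.3091, 0.1095]
ee_rot: [-0.0, 0.723, 0.691, 0.006]
ft_force: [1.4, 1.1, -0.0]
gripper_width: 0.0719
```

Run:
```python
from h import *
look();x,y,a=.545,.0605,40
plan((x,y,.10,a),(x,y,.005,a))
```

```text
[0.473  0.3014] r 24.0 lip 30.1 ang -94 A 2016
[0.5449 0.0609] r 26.4 lip 34.3 ang -4 A 2358
[ 0.5452 -0.0795] r 26.0 lip 32.7 ang 175 A 2326
[0.6501 0.064 ] r 25.8 lip 33.2 ang -140 A 2326
[ 0.657  -0.0768] r 25.7 lip 32.2 ang 176 A 2307
[0.72   0.1845] r 31.5 lip 49.5 ang 92 A 2212
t 8.8 p [0.4739 0.3076 0.1067] xax [0.045 0.999 0.005] yax [ 0.999 -0.045  0.003] F [-0.1  0.3 -0.4] w 0.0724
  x -0.244 y 0.082 z 0.006 | wx 0.1 wy -0.3 wz 47.4
  x -0.244 y 0.082 z 0.101 | wx 0.1 wy -0.3 wz 47.4
```

Request:
servo_tool(
  steps=[
    {"wx": 0, "wy": -0.3, "wz": 47.4, "x": -0.244, "y": 0.082, "z": 0.0, "claw": 0.074},
    {"wx": 0, "wy": -0.3, "wz": 47.4, "x": -0.244, "y": 0.082, "z": 0.0, "claw": 0.074},
    {"wx": 0, "wy": -0.3, "wz": 47.4, "x": -0.244, "y": 0.082, "z": 0.0, "claw": 0.074},
    {"wx": 0, "wy": -0.3, "wz": 47.4, "x": -0.244, "y": 0.082, "z": 0.0, "claw": 0.074},
    {"wx": 0, "wy": -0.3, "wz": 47.4, "x": -0.244, "y": 0.082, "z": 0.0, "claw": 0.074},
    {"wx": 0, "wy": -0.3, "wz": 47.4, "x": -0.244, "y": 0.082, "z": 0.0, "claw": 0.074},
    {"wx": 0, "wy": -0.3, "wz": 47.4, "x": -0.244, "y": 0.082, "z": 0.0, "claw": 0.074},
    {"wx": 0, "wy": -0.3, "wz": 47.4, "x": -0.244, "y": 0.082, "z": 0.0, "claw": 0.074},
    {"wx": 0, "wy": -0.3, "wz": 47.4, "x": -0.244, "y": 0.082, "z": 0.04, "claw": 0.074},
    {"wx": 0, "wy": -0.3, "wz": 47.4, "x": -0.244, "y": 0.082, "z": 0.08, "claw": 0.074},
    {"wx": 0, "wy": -0.3, "wz": 47.4, "x": -0.244, "y": 0.082, "z": 0.101, "claw": 0.074},
    {"wx": 0, "wy": -0.3, "wz": 47.4, "x": -0.244, "y": 0.082, "z": 0.101, "claw": 0.074},
    {"wx": 0, "wy": -0.3, "wz": 47.4, "x": -0.244, "y": 0.082, "z": 0.101, "claw": 0.045},
    {"wx": 0, "wy": -0.3, "wz": 47.4, "x": -0.244, "y": 0.082, "z": 0.101, "claw": 0.045},
    {"wx": 0, "wy": -0.3, "wz": 47.4, "x": -0.244, "y": 0.082, "z": 0.101, "claw": 0.045},
    {"wx": 0, "wy": -0.3, "wz": 47.4, "x": -0.244, "y": 0.082, "z": 0.101, "claw": 0.045},
    {"wx": 0, "wy": -0.3, "wz": 47.4, "x": -0.244, "y": 0.082, "z": 0.085, "claw": 0.045},
    {"wx": 0, "wy": -0.3, "wz": 47.4, "x": -0.244, "y": 0.082, "z": 0.05, "claw": 0.045},
    {"wx": 0, "wy": -0.3, "wz": 47.4, "x": -0.244, "y": 0.082, "z": 0.006, "claw": 0.045},
    {"wx": 0, "wy": -0.3, "wz": 47.4, "x": -0.244, "y": 0.082, "z": 0.006, "claw": 0.045},
  ],
)

```text
clock: 10.8
tool_pos: [0.5493, 0.0606, 0.1058]
ee_rot: [0.002, 0.94, 0.342, 0.007]
ft_force: [1.1, 0.0, -0.2]
gripper_width: 0.0544
```

Run:
```python
from h import *
p=slot(1,1);plan((*p,.10,87.4),(*p,.013,87.4));look()
```

```text
t 10.8 p [0.5493 0.0606 0.1058] xax [0.766 0.643 0.012] yax [ 0.643 -0.766  0.008] F [ 1.1  0.  -0.2] w 0.0544
  x 0.230 y -0.221 z 0.007 | wx 0.7 wy -0.5 wz -47.4
  x 0.229 y -0.222 z 0.094 | wx 0.7 wy -0.5 wz -47.4
[0.4727 0.3028] r 24.7 lip 31.5 ang -94 A 2064
[0.4816 0.3816] r 24.7 lip 30.9 ang -93 A 2098
[ 0.5453 -0.0797] r 25.9 lip 33.3 ang 174 A 2317
[ 0.6569 -0.0766] r 25.5 lip 32.3 ang 176 A 2290
[0.72   0.1842] r 31.5 lip 49.8 ang 92 A 2215
```

Request:
servo_tool(
  steps=[
    {"wx": 0.7, "wy": -0.5, "wz": -47.4, "x": 0.23, "y": -0.221, "z": 0.0, "claw": 0.045},
    {"wx": 0.7, "wy": -0.5, "wz": -47.4, "x": 0.23, "y": -0.221, "z": 0.0, "claw": 0.045},
    {"wx": 0.7, "wy": -0.5, "wz": -47.4, "x": 0.23, "y": -0.221, "z": 0.0, "claw": 0.045},
    {"wx": 0.7, "wy": -0.5, "wz": -47.4, "x": 0.23, "y": -0.221, "z": 0.0, "claw": 0.045},
    {"wx": 0.7, "wy": -0.5, "wz": -47.4, "x": 0.23, "y": -0.221, "z": 0.0, "claw": 0.045},
    {"wx": 0.7, "wy": -0.5, "wz": -47.4, "x": 0.23, "y": -0.221, "z": 0.0, "claw": 0.045},
    {"wx": 0.7, "wy": -0.5, "wz": -47.4, "x": 0.23, "y": -0.221, "z": 0.0, "claw": 0.045},
    {"wx": 0.7, "wy": -0.5, "wz": -47.4, "x": 0.23, "y": -0.221, "z": 0.0, "claw": 0.045},
    {"wx": 0.7, "wy": -0.5, "wz": -47.4, "x": 0.23, "y": -0.221, "z": 0.0, "claw": 0.045},
    {"wx": 0.7, "wy": -0.5, "wz": -47.4, "x": 0.229, "y": -0.222, "z": 0.045, "claw": 0.045},
    {"wx": 0.7, "wy": -0.5, "wz": -47.4, "x": 0.229, "y": -0.222, "z": 0.08, "claw": 0.045},
    {"wx": 0.7, "wy": -0.5, "wz": -47.4, "x": 0.229, "y": -0.222, "z": 0.093, "claw": 0.045},
    {"wx": 0.7, "wy": -0.5, "wz": -47.4, "x": 0.229, "y": -0.222, "z": 0.093, "claw": 0.045},
    {"wx": 0.7, "wy": -0.5, "wz": -47.4, "x": 0.229, "y": -0.222, "z": 0.093, "claw": 0.045},
    {"wx": 0.7, "wy": -0.5, "wz": -47.4, "x": 0.229, "y": -0.222, "z": 0.093, "claw": 0.072},
    {"wx": 0.7, "wy": -0.5, "wz": -47.4, "x": 0.229, "y": -0.222, "z": 0.093, "claw": 0.072},
    {"wx": 0.7, "wy": -0.5, "wz": -47.4, "x": 0.229, "y": -0.222, "z": 0.093, "claw": 0.072},
    {"wx": 0.7, "wy": -0.5, "wz": -47.4, "x": 0.229, "y": -0.222, "z": 0.045, "claw": 0.072},
    {"wx": 0.7, "wy": -0.5, "wz": -47.4, "x": 0.229, "y": -0.222, "z": 0.0, "claw": 0.072},
    {"wx": 0.7, "wy": -0.5, "wz": -47.4, "x": 0.229, "y": -0.222, "z": 0.0, "claw": 0.072},
  ],
)

```text
clock: 12.85
tool_pos: [0.5841, 0.3809, 0.1117]
ee_rot: [-0.001, 0.723, 0.691, 0.005]
ft_force: [0.6, 1.3, 0.1]
gripper_width: 0.0724
```

Run:
```python
from h import *
look();x,y,a=.65,.064,45
plan((x,y,.10,a),(x,y,.005,a))
```

```text
[0.4728 0.3029] r 24.6 lip 31.6 ang -94 A 2061
[0.509  0.4199] r 29.0 lip 75.9 ang -114 A 2406
[ 0.5452 -0.0796] r 26.3 lip 37.6 ang 157 A 2434
[0.5814 0.3733] r 24.8 lip 32.0 ang 44 A 2113
[0.6501 0.0641] r 25.6 lip 33.1 ang -140 A 2351
[ 0.6569 -0.0765] r 25.6 lip 32.0 ang 176 A 2291
[0.72   0.1842] r 31.5 lip 50.3 ang 93 A 2223
t 12.9 p [0.5824 0.3793 0.1083] xax [0.046 0.999 0.004] yax [ 0.999 -0.046  0.002] F [-0.6 -0.3 -0.2] w 0.0721
  x -0.312 y 0.082 z 0.007 | wx 0.0 wy -0.3 wz 42.4
  x -0.312 y 0.082 z 0.102 | wx 0.0 wy -0.3 wz 42.4
```

Request:
servo_tool(
  steps=[
    {"wx": 0, "wy": -0.3, "wz": 42.4, "x": -0.312, "y": 0.082, "z": 0.0, "claw": 0.074},
    {"wx": 0, "wy": -0.3, "wz": 42.4, "x": -0.312, "y": 0.082, "z": 0.0, "claw": 0.074},
    {"wx": 0, "wy": -0.3, "wz": 42.4, "x": -0.312, "y": 0.082, "z": 0.0, "claw": 0.074},
    {"wx": 0, "wy": -0.3, "wz": 42.4, "x": -0.312, "y": 0.082, "z": 0.0, "claw": 0.074},
    {"wx": 0, "wy": -0.3, "wz": 42.4, "x": -0.312, "y": 0.082, "z": 0.0, "claw": 0.074},
    {"wx": 0, "wy": -0.3, "wz": 42.4, "x": -0.312, "y": 0.082, "z": 0.0, "claw": 0.074},
    {"wx": 0, "wy": -0.3, "wz": 42.4, "x": -0.312, "y": 0.082, "z": 0.0, "claw": 0.074},
    {"wx": 0, "wy": -0.3, "wz": 42.4, "x": -0.312, "y": 0.082, "z": 0.0, "claw": 0.074},
    {"wx": 0, "wy": -0.3, "wz": 42.4, "x": -0.312, "y": 0.082, "z": 0.0, "claw": 0.074},
    {"wx": 0, "wy": -0.3, "wz": 42.4, "x": -0.312, "y": 0.082, "z": 0.045, "claw": 0.074},
    {"wx": 0, "wy": -0.3, "wz": 42.4, "x": -0.312, "y": 0.082, "z": 0.085, "claw": 0.074},
    {"wx": 0, "wy": -0.3, "wz": 42.4, "x": -0.312, "y": 0.082, "z": 0.102, "claw": 0.074},
    {"wx": 0, "wy": -0.3, "wz": 42.4, "x": -0.312, "y": 0.082, "z": 0.102, "claw": 0.074},
    {"wx": 0, "wy": -0.3, "wz": 42.4, "x": -0.312, "y": 0.082, "z": 0.102, "claw": 0.045},
    {"wx": 0, "wy": -0.3, "wz": 42.4, "x": -0.312, "y": 0.082, "z": 0.102, "claw": 0.045},
    {"wx": 0, "wy": -0.3, "wz": 42.4, "x": -0.312, "y": 0.082, "z": 0.102, "claw": 0.045},
    {"wx": 0, "wy": -0.3, "wz": 42.4, "x": -0.312, "y": 0.082, "z": 0.102, "claw": 0.045},
    {"wx": 0, "wy": -0.3, "wz": 42.4, "x": -0.312, "y": 0.082, "z": 0.085, "claw": 0.045},
    {"wx": 0, "wy": -0.3, "wz": 42.4, "x": -0.312, "y": 0.082, "z": 0.045, "claw": 0.045},
    {"wx": 0, "wy": -0.3, "wz": 42.4, "x": -0.312, "y": 0.082, "z": 0.0, "claw": 0.045},
  ],
)

```text
clock: 14.9
tool_pos: [0.6487, 0.0635, 0.1079]
ee_rot: [-0.0, 0.924, 0.382, -0.002]
ft_force: [2.0, 0.3, -0.7]
gripper_width: 0.0542
```

Run:
```python
from h import *
p=slot(1,0);plan((*p,.10,87.4),(*p,.013,87.4));look()
```

```text
t 14.9 p [0.6487 0.0635 0.1079] xax [ 0.708  0.707 -0.003] yax [ 0.707 -0.708 -0.001] F [ 2.   0.3 -0.7] w 0.0542
  x 0.120 y -0.217 z 0.008 | wx -0.1 wy 0.1 wz -42.4
  x 0.120 y -0.217 z 0.095 | wx -0.1 wy 0.1 wz -42.4
[0.4726 0.3029] r 24.8 lip 31.6 ang -94 A 2065
[0.4815 0.3818] r 24.7 lip 31.1 ang -94 A 2095
[ 0.5452 -0.0796] r 25.9 lip 32.3 ang 176 A 2291
[0.5815 0.3734] r 24.7 lip 31.9 ang 45 A 2106
[ 0.6568 -0.0767] r 25.3 lip 31.8 ang 176 A 2269
[0.7199 0.1918] r 30.2 lip 42.7 ang 122 A 1852
```

Request:
servo_tool(
  steps=[
    {"wx": 0, "wy": 0, "wz": -42.4, "x": 0.12, "y": -0.217, "z": 0.0, "claw": 0.045},
    {"wx": 0, "wy": 0, "wz": -42.4, "x": 0.12, "y": -0.217, "z": 0.0, "claw": 0.045},
    {"wx": 0, "wy": 0, "wz": -42.4, "x": 0.12, "y": -0.217, "z": 0.0, "claw": 0.045},
    {"wx": 0, "wy": 0, "wz": -42.4, "x": 0.12, "y": -0.217, "z": 0.0, "claw": 0.045},
    {"wx": 0, "wy": 0, "wz": -42.4, "x": 0.12, "y": -0.217, "z": 0.0, "claw": 0.045},
    {"wx": 0, "wy": 0, "wz": -42.4, "x": 0.12, "y": -0.217, "z": 0.0, "claw": 0.045},
    {"wx": 0, "wy": 0, "wz": -42.4, "x": 0.12, "y": -0.217, "z": 0.0, "claw": 0.045},
    {"wx": 0, "wy": 0, "wz": -42.4, "x": 0.12, "y": -0.217, "z": 0.0, "claw": 0.045},
    {"wx": 0, "wy": 0, "wz": -42.4, "x": 0.12, "y": -0.217, "z": 0.045, "claw": 0.045},
    {"wx": 0, "wy": 0, "wz": -42.4, "x": 0.12, "y": -0.217, "z": 0.08, "claw": 0.045},
    {"wx": 0, "wy": 0, "wz": -42.4, "x": 0.12, "y": -0.217, "z": 0.094, "claw": 0.045},
    {"wx": 0, "wy": 0, "wz": -42.4, "x": 0.12, "y": -0.217, "z": 0.094, "claw": 0.045},
    {"wx": 0, "wy": 0, "wz": -42.4, "x": 0.12, "y": -0.217, "z": 0.094, "claw": 0.045},
    {"wx": 0, "wy": 0, "wz": -42.4, "x": 0.12, "y": -0.217, "z": 0.094, "claw": 0.072},
    {"wx": 0, "wy": 0, "wz": -42.4, "x": 0.12, "y": -0.217, "z": 0.094, "claw": 0.072},
    {"wx": 0, "wy": 0, "wz": -42.4, "x": 0.12, "y": -0.217, "z": 0.094, "claw": 0.072},
    {"wx": 0, "wy": 0, "wz": -42.4, "x": 0.12, "y": -0.217, "z": 0.045, "claw": 0.072},
    {"wx": 0, "wy": 0, "wz": -42.4, "x": 0.12, "y": -0.217, "z": 0.0, "claw": 0.072},
    {"wx": 0, "wy": 0, "wz": -42.4, "x": 0.12, "y": -0.217, "z": 0.0, "claw": 0.072},
  ],
)

```text
clock: 16.85
tool_pos: [0.5906, 0.306, 0.1253]
ee_rot: [0.006, 0.723, 0.69, 0.013]
ft_force: [1.0, -0.4, 0.2]
gripper_width: 0.0717
```

Run:
```python
from h import *
look();x,y,a=.545,-.0797,130
plan((x,y,.10,a),(x,y,.005,a))
```

```text
[ 0.5453 -0.08  ] r 25.8 lip 33.1 ang 172 A 2298
[0.59   0.3025] r 24.7 lip 30.6 ang -99 A 2066
[ 0.6569 -0.0766] r 25.3 lip 32.0 ang 176 A 2274
[0.72  0.184] r 31.5 lip 50.1 ang 93 A 2199
t 16.9 p [0.5888 0.3046 0.122 ] xax [0.046 0.999 0.007] yax [ 0.999 -0.046  0.022] F [-1.2 -0.2 -0.8] w 0.0718
  x -0.386 y -0.026 z 0.019 | wx 1.4 wy 0.1 wz -42.7
  x -0.387 y -0.028 z 0.114 | wx 1.4 wy 0.1 wz -42.7
```

Request:
servo_tool(
  steps=[
    {"wx": 1.4, "wy": 0.1, "wz": -42.7, "x": -0.386, "y": -0.026, "z": 0.01, "claw": 0.074},
    {"wx": 1.4, "wy": 0.1, "wz": -42.7, "x": -0.386, "y": -0.026, "z": 0.01, "claw": 0.074},
    {"wx": 1.4, "wy": 0.1, "wz": -42.7, "x": -0.386, "y": -0.026, "z": 0.01, "claw": 0.074},
    {"wx": 1.4, "wy": 0.1, "wz": -42.7, "x": -0.386, "y": -0.026, "z": 0.01, "claw": 0.074},
    {"wx": 1.4, "wy": 0.1, "wz": -42.7, "x": -0.386, "y": -0.026, "z": 0.01, "claw": 0.074},
    {"wx": 1.4, "wy": 0.1, "wz": -42.7, "x": -0.386, "y": -0.026, "z": 0.01, "claw": 0.074},
    {"wx": 1.4, "wy": 0.1, "wz": -42.7, "x": -0.386, "y": -0.026, "z": 0.01, "claw": 0.074},
    {"wx": 1.4, "wy": 0.1, "wz": -42.7, "x": -0.386, "y": -0.026, "z": 0.01, "claw": 0.074},
    {"wx": 1.4, "wy": 0.1, "wz": -42.7, "x": -0.386, "y": -0.026, "z": 0.01, "claw": 0.074},
    {"wx": 1.4, "wy": 0.1, "wz": -42.7, "x": -0.387, "y": -0.027, "z": 0.055, "claw": 0.074},
    {"wx": 1.4, "wy": 0.1, "wz": -42.7, "x": -0.387, "y": -0.028, "z": 0.095, "claw": 0.074},
    {"wx": 1.4, "wy": 0.1, "wz": -42.7, "x": -0.387, "y": -0.028, "z": 0.114, "claw": 0.074},
    {"wx": 1.4, "wy": 0.1, "wz": -42.7, "x": -0.387, "y": -0.028, "z": 0.114, "claw": 0.074},
    {"wx": 1.4, "wy": 0.1, "wz": -42.7, "x": -0.387, "y": -0.028, "z": 0.114, "claw": 0.045},
    {"wx": 1.4, "wy": 0.1, "wz": -42.7, "x": -0.387, "y": -0.028, "z": 0.114, "claw": 0.045},
    {"wx": 1.4, "wy": 0.1, "wz": -42.7, "x": -0.387, "y": -0.028, "z": 0.114, "claw": 0.045},
    {"wx": 1.4, "wy": 0.1, "wz": -42.7, "x": -0.387, "y": -0.028, "z": 0.114, "claw": 0.045},
    {"wx": 1.4, "wy": 0.1, "wz": -42.7, "x": -0.387, "y": -0.028, "z": 0.095, "claw": 0.045},
    {"wx": 1.4, "wy": 0.1, "wz": -42.7, "x": -0.387, "y": -0.028, "z": 0.055, "claw": 0.045},
    {"wx": 1.4, "wy": 0.1, "wz": -42.7, "x": -0.387, "y": -0.028, "z": 0.015, "claw": 0.045},
  ],
)

```text
clock: 18.9
tool_pos: [0.5426, -0.0807, 0.1046]
ee_rot: [-0.001, 0.422, 0.906, -0.0]
ft_force: [1.3, -0.5, -0.8]
gripper_width: 0.0539
```

Run:
```python
from h import *
p=slot(-1,-1);plan((*p,.10,87.4),(*p,.013,87.4));look()
cv2.imwrite("pics/t5.png",bot.camera("top")[180:360,110:540])
```

```text
t 18.9 p [ 0.5426 -0.0807  0.1046] xax [-0.643  0.766  0.001] yax [ 0.766  0.643 -0.001] F [ 1.3 -0.5 -0.8] w 0.0539
  x 0.284 y 0.145 z 0.005 | wx -0.1 wy -0.1 wz 42.6
  x 0.284 y 0.145 z 0.092 | wx -0.1 wy -0.1 wz 42.6
[0.4728 0.3029] r 24.7 lip 31.6 ang -94 A 2058
[0.4816 0.3816] r 24.7 lip 30.9 ang -93 A 2099
[0.5814 0.3736] r 24.8 lip 31.9 ang 44 A 2111
[0.5898 0.3026] r 24.5 lip 30.6 ang -98 A 2055
[ 0.6569 -0.0769] r 25.6 lip 32.8 ang 179 A 2293
[0.72   0.1842] r 31.5 lip 51.0 ang 95 A 2224
```

View pics/t5.png

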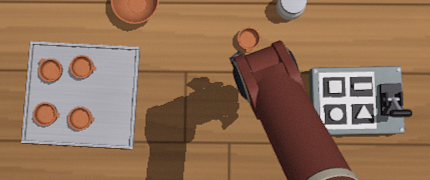

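The top crop shows four lamps standing in the tray, one in the gripper and one left on the table.

Request:
servo_tool(
  steps=[
    {"wx": 0, "wy": 0, "wz": 42.6, "x": 0.284, "y": 0.145, "z": 0.0, "claw": 0.045},
    {"wx": 0, "wy": 0, "wz": 42.6, "x": 0.284, "y": 0.145, "z": 0.0, "claw": 0.045},
    {"wx": 0, "wy": 0, "wz": 42.6, "x": 0.284, "y": 0.145, "z": 0.0, "claw": 0.045},
    {"wx": 0, "wy": 0, "wz": 42.6, "x": 0.284, "y": 0.145, "z": 0.0, "claw": 0.045},
    {"wx": 0, "wy": 0, "wz": 42.6, "x": 0.284, "y": 0.145, "z": 0.0, "claw": 0.045},
    {"wx": 0, "wy": 0, "wz": 42.6, "x": 0.284, "y": 0.145, "z": 0.0, "claw": 0.045},
    {"wx": 0, "wy": 0, "wz": 42.6, "x": 0.284, "y": 0.145, "z": 0.0, "claw": 0.045},
    {"wx": 0, "wy": 0, "wz": 42.6, "x": 0.284, "y": 0.145, "z": 0.0, "claw": 0.045},
    {"wx": 0, "wy": 0, "wz": 42.6, "x": 0.284, "y": 0.145, "z": 0.0, "claw": 0.045},
    {"wx": 0, "wy": 0, "wz": 42.6, "x": 0.284, "y": 0.145, "z": 0.045, "claw": 0.045},
    {"wx": 0, "wy": 0, "wz": 42.6, "x": 0.284, "y": 0.145, "z": 0.08, "claw": 0.045},
    {"wx": 0, "wy": 0, "wz": 42.6, "x": 0.284, "y": 0.145, "z": 0.091, "claw": 0.045},
    {"wx": 0, "wy": 0, "wz": 42.6, "x": 0.284, "y": 0.145, "z": 0.091, "claw": 0.045},
    {"wx": 0, "wy": 0, "wz": 42.6, "x": 0.284, "y": 0.145, "z": 0.091, "claw": 0.045},
    {"wx": 0, "wy": 0, "wz": 42.6, "x": 0.284, "y": 0.145, "z": 0.091, "claw": 0.072},
    {"wx": 0, "wy": 0, "wz": 42.6, "x": 0.284, "y": 0.145, "z": 0.091, "claw": 0.072},
    {"wx": 0, "wy": 0, "wz": 42.6, "x": 0.284, "y": 0.145, "z": 0.091, "claw": 0.072},
    {"wx": 0, "wy": 0, "wz": 42.6, "x": 0.284, "y": 0.145, "z": 0.045, "claw": 0.072},
    {"wx": 0, "wy": 0, "wz": 42.6, "x": 0.284, "y": 0.145, "z": 0.0, "claw": 0.072},
    {"wx": 0, "wy": 0, "wz": 42.6, "x": 0.284, "y": 0.145, "z": 0.0, "claw": 0.072},
  ],
)

```text
clock: 21.0
tool_pos: [0.4791, 0.2329, 0.1139]
ee_rot: [0.006, 0.723, 0.691, 0.01]
ft_force: [0.1, 0.7, -0.4]
gripper_width: 0.072
```

Run:
```python
from h import *
look();x,y,a=.657,-.077,130
plan((x,y,.10,a),(x,y,.005,a))
```

```text
[0.5814 0.3732] r 24.7 lip 32.1 ang 45 A 2110
[0.5898 0.3026] r 24.5 lip 30.6 ang -98 A 2059
[ 0.6568 -0.0767] r 25.3 lip 32.0 ang 177 A 2272
[0.72   0.1848] r 31.5 lip 49.5 ang 93 A 2214
t 21.05 p [0.4776 0.2317 0.1115] xax [0.045 0.999 0.004] yax [ 0.999 -0.045  0.018] F [-0.1  0.2 -1. ] w 0.072
  x -0.300 y 0.193 z 0.014 | wx 1.1 wy 0.2 wz -42.6
  x -0.301 y 0.191 z 0.109 | wx 1.1 wy 0.2 wz -42.6
```

Request:
servo_tool(
  steps=[
    {"wx": 1.1, "wy": 0.2, "wz": -42.6, "x": -0.3, "y": 0.193, "z": 0.008, "claw": 0.074},
    {"wx": 1.1, "wy": 0.2, "wz": -42.6, "x": -0.3, "y": 0.193, "z": 0.008, "claw": 0.074},
    {"wx": 1.1, "wy": 0.2, "wz": -42.6, "x": -0.3, "y": 0.193, "z": 0.008, "claw": 0.074},
    {"wx": 1.1, "wy": 0.2, "wz": -42.6, "x": -0.3, "y": 0.193, "z": 0.008, "claw": 0.074},
    {"wx": 1.1, "wy": 0.2, "wz": -42.6, "x": -0.3, "y": 0.193, "z": 0.008, "claw": 0.074},
    {"wx": 1.1, "wy": 0.2, "wz": -42.6, "x": -0.3, "y": 0.193, "z": 0.008, "claw": 0.074},
    {"wx": 1.1, "wy": 0.2, "wz": -42.6, "x": -0.3, "y": 0.193, "z": 0.008, "claw": 0.074},
    {"wx": 1.1, "wy": 0.2, "wz": -42.6, "x": -0.3, "y": 0.193, "z": 0.008, "claw": 0.074},
    {"wx": 1.1, "wy": 0.2, "wz": -42.6, "x": -0.3, "y": 0.193, "z": 0.008, "claw": 0.074},
    {"wx": 1.1, "wy": 0.2, "wz": -42.6, "x": -0.301, "y": 0.192, "z": 0.05, "claw": 0.074},
    {"wx": 1.1, "wy": 0.2, "wz": -42.6, "x": -0.301, "y": 0.191, "z": 0.09, "claw": 0.074},
    {"wx": 1.1, "wy": 0.2, "wz": -42.6, "x": -0.301, "y": 0.191, "z": 0.109, "claw": 0.074},
    {"wx": 1.1, "wy": 0.2, "wz": -42.6, "x": -0.301, "y": 0.191, "z": 0.109, "claw": 0.074},
    {"wx": 1.1, "wy": 0.2, "wz": -42.6, "x": -0.301, "y": 0.191, "z": 0.109, "claw": 0.045},
    {"wx": 1.1, "wy": 0.2, "wz": -42.6, "x": -0.301, "y": 0.191, "z": 0.109, "claw": 0.045},
    {"wx": 1.1, "wy": 0.2, "wz": -42.6, "x": -0.301, "y": 0.191, "z": 0.109, "claw": 0.045},
    {"wx": 1.1, "wy": 0.2, "wz": -42.6, "x": -0.301, "y": 0.191, "z": 0.109, "claw": 0.045},
    {"wx": 1.1, "wy": 0.2, "wz": -42.6, "x": -0.301, "y": 0.191, "z": 0.09, "claw": 0.045},
    {"wx": 1.1, "wy": 0.2, "wz": -42.6, "x": -0.301, "y": 0.191, "z": 0.05, "claw": 0.045},
    {"wx": 1.1, "wy": 0.2, "wz": -42.6, "x": -0.301, "y": 0.191, "z": 0.01, "claw": 0.045},
  ],
)

```text
clock: 23.05
tool_pos: [0.6543, -0.0779, 0.1045]
ee_rot: [-0.001, 0.423, 0.906, -0.0]
ft_force: [2.1, -0.2, -0.3]
gripper_width: 0.0541
```

Run:
```python
from h import *
p=slot(1,-1);plan((*p,.10,87.4),(*p,.013,87.4));look()
```

```text
t 23.05 p [ 0.6543 -0.0779  0.1045] xax [-0.643  0.766  0.002] yax [ 0.766  0.643 -0.002] F [ 2.1 -0.2 -0.3] w 0.0541
  x 0.283 y 0.136 z 0.005 | wx -0.1 wy -0.1 wz 42.6
  x 0.282 y 0.136 z 0.092 | wx -0.1 wy -0.1 wz 42.6
[0.4729 0.3028] r 24.5 lip 31.2 ang -94 A 2042
[0.4778 0.2309] r 24.7 lip 31.4 ang 134 A 2043
[0.4816 0.3818] r 24.8 lip 31.1 ang -94 A 2086
[0.5816 0.3739] r 24.5 lip 31.5 ang 44 A 2102
[0.5898 0.3024] r 24.5 lip 30.4 ang -99 A 2048
[0.72  0.185] r 31.5 lip 49.1 ang 93 A 2191
```

Request:
servo_tool(
  steps=[
    {"wx": 0, "wy": 0, "wz": 42.6, "x": 0.283, "y": 0.136, "z": 0.0, "claw": 0.045},
    {"wx": 0, "wy": 0, "wz": 42.6, "x": 0.283, "y": 0.136, "z": 0.0, "claw": 0.045},
    {"wx": 0, "wy": 0, "wz": 42.6, "x": 0.283, "y": 0.136, "z": 0.0, "claw": 0.045},
    {"wx": 0, "wy": 0, "wz": 42.6, "x": 0.283, "y": 0.136, "z": 0.0, "claw": 0.045},
    {"wx": 0, "wy": 0, "wz": 42.6, "x": 0.283, "y": 0.136, "z": 0.0, "claw": 0.045},
    {"wx": 0, "wy": 0, "wz": 42.6, "x": 0.283, "y": 0.136, "z": 0.0, "claw": 0.045},
    {"wx": 0, "wy": 0, "wz": 42.6, "x": 0.283, "y": 0.136, "z": 0.0, "claw": 0.045},
    {"wx": 0, "wy": 0, "wz": 42.6, "x": 0.283, "y": 0.136, "z": 0.0, "claw": 0.045},
    {"wx": 0, "wy": 0, "wz": 42.6, "x": 0.283, "y": 0.136, "z": 0.0, "claw": 0.045},
    {"wx": 0, "wy": 0, "wz": 42.6, "x": 0.283, "y": 0.136, "z": 0.045, "claw": 0.045},
    {"wx": 0, "wy": 0, "wz": 42.6, "x": 0.283, "y": 0.136, "z": 0.08, "claw": 0.045},
    {"wx": 0, "wy": 0, "wz": 42.6, "x": 0.283, "y": 0.136, "z": 0.091, "claw": 0.045},
    {"wx": 0, "wy": 0, "wz": 42.6, "x": 0.283, "y": 0.136, "z": 0.091, "claw": 0.045},
    {"wx": 0, "wy": 0, "wz": 42.6, "x": 0.283, "y": 0.136, "z": 0.091, "claw": 0.045},
    {"wx": 0, "wy": 0, "wz": 42.6, "x": 0.283, "y": 0.136, "z": 0.091, "claw": 0.072},
    {"wx": 0, "wy": 0, "wz": 42.6, "x": 0.283, "y": 0.136, "z": 0.091, "claw": 0.072},
    {"wx": 0, "wy": 0, "wz": 42.6, "x": 0.283, "y": 0.136, "z": 0.091, "claw": 0.072},
    {"wx": 0, "wy": 0, "wz": 42.6, "x": 0.283, "y": 0.136, "z": 0.045, "claw": 0.072},
    {"wx": 0, "wy": 0, "wz": 42.6, "x": 0.283, "y": 0.136, "z": -0.03, "claw": 0.072},
    {"wx": 0, "wy": 0, "wz": 42.6, "x": 0.283, "y": 0.136, "z": -0.08, "claw": 0.072},
  ],
)

```text
clock: 25.1
tool_pos: [0.5806, 0.227, 0.169]
ee_rot: [0.004, 0.723, 0.691, 0.004]
ft_force: [1.1, 0.5, 0.3]
gripper_width: 0.072
```

Run:
```python
from h import *
look()
plan((.44,-.39,.20,0),(.43,-.24,.2,0))
im=bot.camera("scene");cv2.imwrite("pics/s1.png",im)
```

```text
[0.4822 0.3819] r 24.7 lip 31.3 ang -95 A 2072
[0.72   0.1848] r 31.5 lip 50.3 ang 92 A 2204
t 25.15 p [0.5855 0.2299 0.1791] xax [0.046 0.999 0.009] yax [ 0.999 -0.046  0.028] F [1.3 1.3 5. ] w 0.0725
  x -0.626 y -0.116 z -0.030 | wx 0.9 wy -1.6 wz 87.4
  x -0.476 y -0.133 z -0.029 | wx 0.9 wy -1.6 wz 87.4
```

View pics/s1.png

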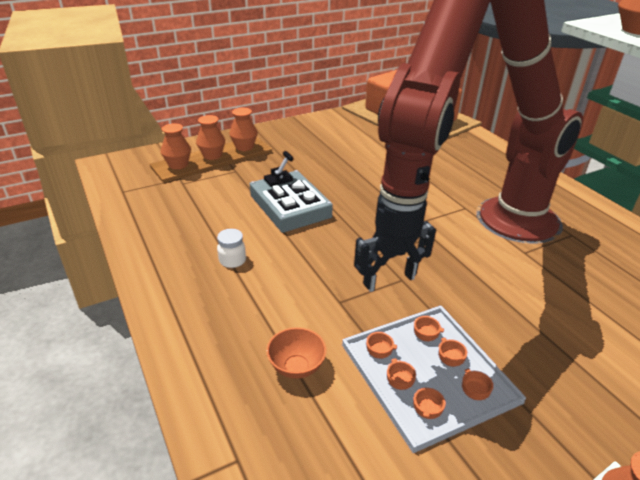

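All six lamps stand upright in the tray, and the water bowl and jar are untouched. Now the lever.

Run:
```python
from h import *
plan((.425,-.387,.20,1.6))
```

```text
t 25.2 p [0.5854 0.23   0.1761] xax [0.046 0.999 0.009] yax [ 0.999 -0.046  0.028] F [0.4 0.9 0.5] w 0.0721
  x -0.623 y -0.131 z -0.033 | wx 0.9 wy -1.6 wz 85.8
```

Request:
servo_tool(
  steps=[
    {"wx": 0.9, "wy": -1.6, "wz": 85.8, "x": -0.623, "y": -0.131, "z": -0.033, "claw": 0.0},
    {"wx": 0.9, "wy": -1.6, "wz": 85.8, "x": -0.623, "y": -0.131, "z": -0.033, "claw": 0.0},
    {"wx": 0.9, "wy": -1.6, "wz": 85.8, "x": -0.623, "y": -0.131, "z": -0.033, "claw": 0.0},
    {"wx": 0.9, "wy": -1.6, "wz": 85.8, "x": -0.623, "y": -0.131, "z": -0.033, "claw": 0.0},
    {"wx": 0.9, "wy": -1.6, "wz": 85.8, "x": -0.623, "y": -0.131, "z": -0.033, "claw": 0.0},
    {"wx": 0.9, "wy": -1.6, "wz": 85.8, "x": -0.623, "y": -0.131, "z": -0.033, "claw": 0.0},
    {"wx": 0.9, "wy": -1.6, "wz": 85.8, "x": -0.623, "y": -0.131, "z": -0.033, "claw": 0.0},
    {"wx": 0.9, "wy": -1.6, "wz": 85.8, "x": -0.623, "y": -0.131, "z": -0.033, "claw": 0.0},
    {"wx": 0.9, "wy": -1.6, "wz": 85.8, "x": -0.623, "y": -0.131, "z": -0.033, "claw": 0.0},
    {"wx": 0.9, "wy": -1.6, "wz": 85.8, "x": -0.623, "y": -0.131, "z": -0.033, "claw": 0.0},
    {"wx": 0.9, "wy": -1.6, "wz": 85.8, "x": -0.623, "y": -0.131, "z": -0.033, "claw": 0.0},
    {"wx": 0.9, "wy": -1.6, "wz": 85.8, "x": -0.623, "y": -0.131, "z": -0.033, "claw": 0.0},
    {"wx": 0.9, "wy": -1.6, "wz": 85.8, "x": -0.623, "y": -0.131, "z": -0.033, "claw": 0.0},
    {"wx": 0.9, "wy": -1.6, "wz": 85.8, "x": -0.623, "y": -0.131, "z": -0.033, "claw": 0.0},
    {"wx": 0.9, "wy": -1.6, "wz": 85.8, "x": -0.623, "y": -0.131, "z": -0.033, "claw": 0.0},
    {"wx": 0.9, "wy": -1.6, "wz": 85.8, "x": -0.623, "y": -0.131, "z": -0.033, "claw": 0.0},
  ],
)

```text
clock: 26.8
tool_pos: [0.4261, -0.3845, 0.1997]
ee_rot: [-0.001, 1.0, 0.015, 0.0]
ft_force: [0.4, 0.6, 0.3]
gripper_width: 0.0004
```

Run:
```python
from h import *
plan((.425,-.387,.105,1.6),(.525,-.384,.105,1.6),(.525,-.384,.2,1.6))
cv2.imwrite("pics/w7.png",bot.camera("wrist"))
```

```text
t 26.8 p [ 0.4261 -0.3845  0.1997] xax [1.   0.03 0.  ] yax [ 0.03  -1.    -0.002] F [0.4 0.6 0.3] w 0.0004
  x -0.001 y 0.003 z 0.095 | wx -0.1 wy -0.0 wz 0.1
  x 0.099 y 0.003 z 0.095 | wx -0.1 wy -0.0 wz 0.1
  x 0.099 y 0.003 z -0.000 | wx -0.1 wy -0.0 wz 0.1
```

View pics/w7.png

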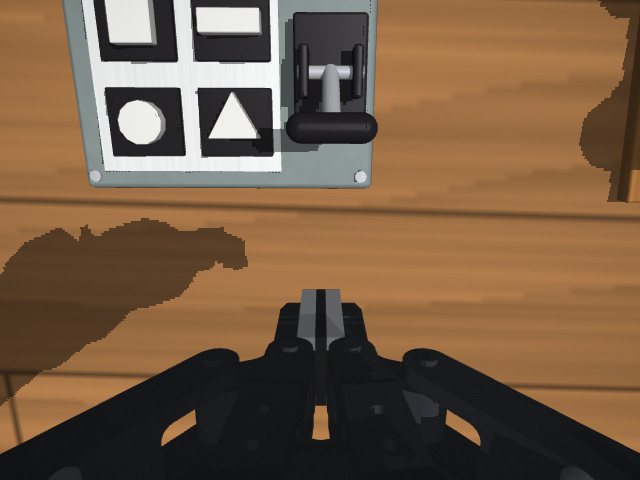

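The wrist view shows the handle bar at about (331,127), straight ahead of the closed fingertips. The lever leans towards the robot. I push it over.

Request:
servo_tool(
  steps=[
    {"wx": 0, "wy": 0, "wz": 0, "x": 0.0, "y": 0.003, "z": 0.05, "claw": 0},
    {"wx": 0, "wy": 0, "wz": 0, "x": 0.0, "y": 0.003, "z": 0.095, "claw": 0},
    {"wx": 0, "wy": 0, "wz": 0, "x": 0.0, "y": 0.003, "z": 0.095, "claw": 0},
    {"wx": 0, "wy": 0, "wz": 0, "x": 0.02, "y": 0.003, "z": 0.095, "claw": 0},
    {"wx": 0, "wy": 0, "wz": 0, "x": 0.03, "y": 0.003, "z": 0.095, "claw": 0},
    {"wx": 0, "wy": 0, "wz": 0, "x": 0.04, "y": 0.003, "z": 0.095, "claw": 0},
    {"wx": 0, "wy": 0, "wz": 0, "x": 0.05, "y": 0.003, "z": 0.095, "claw": 0},
    {"wx": 0, "wy": 0, "wz": 0, "x": 0.06, "y": 0.003, "z": 0.095, "claw": 0},
    {"wx": 0, "wy": 0, "wz": 0, "x": 0.07, "y": 0.003, "z": 0.095, "claw": 0},
    {"wx": 0, "wy": 0, "wz": 0, "x": 0.08, "y": 0.003, "z": 0.095, "claw": 0},
    {"wx": 0, "wy": 0, "wz": 0, "x": 0.09, "y": 0.003, "z": 0.095, "claw": 0},
    {"wx": 0, "wy": 0, "wz": 0, "x": 0.098, "y": 0.003, "z": 0.095, "claw": 0},
    {"wx": 0, "wy": 0, "wz": 0, "x": 0.098, "y": 0.003, "z": 0.095, "claw": 0},
    {"wx": 0, "wy": 0, "wz": 0, "x": 0.06, "y": 0.003, "z": 0.095, "claw": 0},
    {"wx": 0, "wy": 0, "wz": 0, "x": 0.02, "y": 0.003, "z": 0.07, "claw": 0},
    {"wx": 0, "wy": 0, "wz": 0, "x": 0.0, "y": 0.003, "z": 0.02, "claw": 0},
    {"wx": 0, "wy": 0, "wz": 0, "x": 0.0, "y": -0.06, "z": 0.0, "claw": 0},
    {"wx": 0, "wy": 0, "wz": 0, "x": 0.0, "y": -0.08, "z": 0.0, "claw": 0},
    {"wx": 0, "wy": 0, "wz": 0, "x": 0.0, "y": -0.08, "z": 0.0, "claw": 0},
  ],
)

```text
clock: 28.75
tool_pos: [0.4248, -0.2987, 0.2014]
ee_rot: [-0.003, 1.0, 0.019, 0.001]
ft_force: [0.4, 0.0, -0.1]
gripper_width: 0.0002
```

Run:
```python
from h import *
st();w=bot.camera_model("wrist");im=bot.camera("wrist")
s=1500;bx=(.45,.60,-.46,-.2);r=rect(im,w,.056,*bx,s=s)
h=cv2.cvtColor(r,cv2.COLOR_BGR2HSV);k=cv2.inRange(h,(0,0,150),(180,60,255))
for c in cv2.findContours(k,cv2.RETR_CCOMP,2)[0]:
    a=cv2.contourArea(c)/s**2*1e6
    if 250<a<1200:
        M=cv2.moments(c);print("white",round(bx[1]-M["m01"]/M["m00"]/s,4),round(bx[3]-M["m10"]/M["m00"]/s,4),round(a))
for x in(.45,.5,.55,.6): cv2.putText(r,str(x),(0,int((bx[1]-x)*s)+5),0,.4,(0,0,255))
for y in(-.25,-.3,-.35,-.4): cv2.putText(r,str(y),(int((bx[3]-y)*s),12),0,.4,(0,0,255))
out=np.zeros((600,800,3),np.uint8);out[:r.shape[0],:r.shape[1]]=r
im2=cv2.resize(im,(480,360));out[230:590,:480]=im2;cv2.imwrite("pics/w8.png",out)
```

```text
t 28.75 p [ 0.4248 -0.2987  0.2014] xax [0.999 0.038 0.003] yax [ 0.038 -0.999 -0.005] F [ 0.4  0.  -0.1] w 0.0002
white 0.4685 -0.3959 864
white 0.4867 -0.2663 569
white 0.4884 -0.3267 457
white 0.5491 -0.3246 470
white 0.547 -0.2649 628
```

View pics/w8.png

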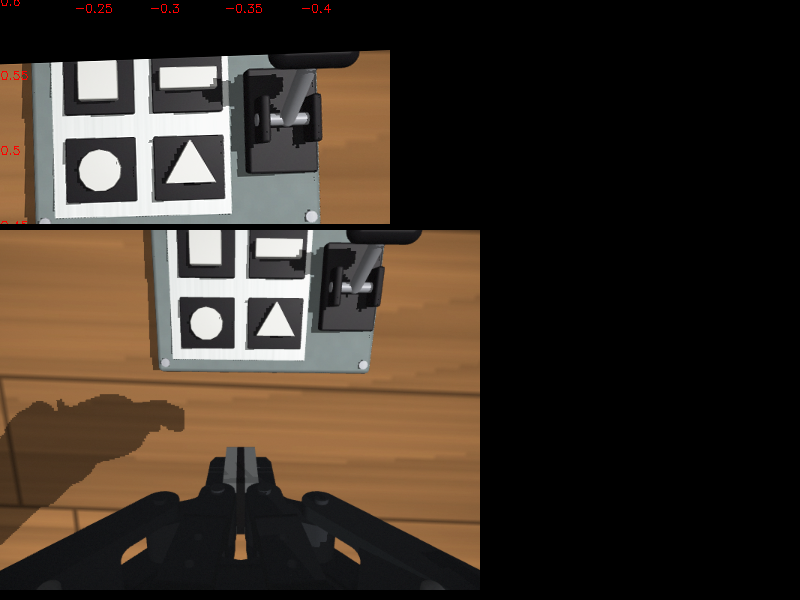

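The lever is now on: handle at the top of the view, about (370,237), leaning to +x. Refined keys: square (0.548,-0.265), round (0.487,-0.267), oblong (0.549,-0.325), triangular (0.4885,-0.327). I'll press with the closed fingers at yaw 91.6, which keeps the gripper body clear of the lever.

Run:
```python
from h import *
plan((.548,-.265,.20,91.6),(.548,-.265,.08,91.6))
```

```text
t 28.8 p [ 0.4243 -0.3018  0.2009] xax [0.999 0.035 0.002] yax [ 0.035 -0.999 -0.002] F [ 0.  -0.3  0.1] w -0.0002
  x 0.125 y -0.032 z 0.001 | wx -0.0 wy -0.2 wz -89.6
  x 0.125 y -0.032 z 0.121 | wx -0.0 wy -0.2 wz -89.6
```

Request:
servo_tool(
  steps=[
    {"wx": 0, "wy": -0.2, "wz": -89.6, "x": 0.125, "y": -0.032, "z": 0.0, "claw": 0},
    {"wx": 0, "wy": -0.2, "wz": -89.6, "x": 0.125, "y": -0.032, "z": 0.0, "claw": 0},
    {"wx": 0, "wy": -0.2, "wz": -89.6, "x": 0.125, "y": -0.032, "z": 0.0, "claw": 0},
    {"wx": 0, "wy": -0.2, "wz": -89.6, "x": 0.125, "y": -0.032, "z": 0.0, "claw": 0},
    {"wx": 0, "wy": -0.2, "wz": -89.6, "x": 0.125, "y": -0.032, "z": 0.0, "claw": 0},
    {"wx": 0, "wy": -0.2, "wz": -89.6, "x": 0.125, "y": -0.032, "z": 0.0, "claw": 0},
    {"wx": 0, "wy": -0.2, "wz": -89.6, "x": 0.125, "y": -0.032, "z": 0.0, "claw": 0},
    {"wx": 0, "wy": -0.2, "wz": -89.6, "x": 0.125, "y": -0.032, "z": 0.0, "claw": 0},
    {"wx": 0, "wy": -0.2, "wz": -89.6, "x": 0.125, "y": -0.032, "z": 0.0, "claw": 0},
    {"wx": 0, "wy": -0.2, "wz": -89.6, "x": 0.125, "y": -0.032, "z": 0.0, "claw": 0},
    {"wx": 0, "wy": -0.2, "wz": -89.6, "x": 0.125, "y": -0.032, "z": 0.0, "claw": 0},
    {"wx": 0, "wy": -0.2, "wz": -89.6, "x": 0.125, "y": -0.032, "z": 0.0, "claw": 0},
    {"wx": 0, "wy": -0.2, "wz": -89.6, "x": 0.125, "y": -0.032, "z": 0.05, "claw": 0},
    {"wx": 0, "wy": -0.2, "wz": -89.6, "x": 0.125, "y": -0.032, "z": 0.1, "claw": 0},
    {"wx": 0, "wy": -0.2, "wz": -89.6, "x": 0.125, "y": -0.032, "z": 0.121, "claw": 0},
    {"wx": 0, "wy": -0.2, "wz": -89.6, "x": 0.125, "y": -0.032, "z": 0.121, "claw": 0},
    {"wx": 0, "wy": -0.2, "wz": -89.6, "x": 0.125, "y": -0.032, "z": 0.121, "claw": 0},
  ],
)

```text
clock: 30.5
tool_pos: [0.5489, -0.2658, 0.0804]
ee_rot: [0.0, 0.698, 0.716, -0.0]
ft_force: [0.3, 0.4, -0.6]
gripper_width: -0.0002
```

Run:
```python
from h import *
plan((.548,-.265,.065,91.6),(.548,-.265,.052,91.6))
```

```text
t 30.5 p [ 0.5489 -0.2658  0.0804] xax [-0.027  1.    -0.   ] yax [1.    0.027 0.   ] F [ 0.3  0.4 -0.6] w -0.0002
  x 0.001 y -0.001 z 0.015 | wx 0.0 wy 0.0 wz -0.1
  x 0.001 y -0.001 z 0.028 | wx 0.0 wy 0.0 wz -0.1
```

Now I press down gradually to z≈0.051 and read the force.

Request:
servo_tool(
  steps=[
    {"wx": 0, "wy": 0, "wz": 0, "x": 0, "y": 0, "z": 0.015, "claw": 0},
    {"wx": 0, "wy": 0, "wz": 0, "x": 0, "y": 0, "z": 0.02, "claw": 0},
    {"wx": 0, "wy": 0, "wz": 0, "x": 0, "y": 0, "z": 0.023, "claw": 0},
    {"wx": 0, "wy": 0, "wz": 0, "x": 0, "y": 0, "z": 0.025, "claw": 0},
    {"wx": 0, "wy": 0, "wz": 0, "x": 0, "y": 0, "z": 0.027, "claw": 0},
    {"wx": 0, "wy": 0, "wz": 0, "x": 0, "y": 0, "z": 0.029, "claw": 0},
    {"wx": 0, "wy": 0, "wz": 0, "x": 0, "y": 0, "z": 0.029, "claw": 0},
    {"wx": 0, "wy": 0, "wz": 0, "x": 0, "y": 0, "z": 0.029, "claw": 0},
  ],
)

```text
clock: 31.3
tool_pos: [0.5491, -0.2663, 0.0549]
ee_rot: [0.001, 0.698, 0.716, -0.0]
ft_force: [-5.2, 0.6, 17.6]
gripper_width: 0.0001
```

17.6 N with the tip stopped at z=0.055, so the square key is fully down. I lift and move over to round.

Request:
servo_tool(
  steps=[
    {"wx": 0, "wy": 0, "wz": 0, "x": 0, "y": 0, "z": -0.01, "claw": 0},
    {"wx": 0, "wy": 0, "wz": 0, "x": 0, "y": 0, "z": -0.03, "claw": 0},
    {"wx": 0, "wy": 0, "wz": 0, "x": 0, "y": 0, "z": -0.03, "claw": 0},
    {"wx": 0, "wy": 0, "wz": 0, "x": 0.001, "y": -0.03, "z": -0.03, "claw": 0},
    {"wx": 0, "wy": 0, "wz": 0, "x": 0.001, "y": -0.062, "z": -0.03, "claw": 0},
    {"wx": 0, "wy": 0, "wz": 0, "x": 0.001, "y": -0.062, "z": -0.03, "claw": 0},
    {"wx": 0, "wy": 0, "wz": 0, "x": 0.001, "y": -0.062, "z": -0.03, "claw": 0},
  ],
)

```text
clock: 32.0
tool_pos: [0.4867, -0.267, 0.0845]
ee_rot: [0.001, 0.698, 0.716, -0.0]
ft_force: [0.6, -0.3, -0.1]
gripper_width: -0.0
```

Run:
```python
from h import *
plan((.487,-.267,.065,91.6),(.487,-.267,.0525,91.6))
```

```text
t 32.0 p [ 0.4867 -0.267   0.0845] xax [-0.025  1.    -0.002] yax [1.    0.025 0.001] F [ 0.6 -0.3 -0.1] w -0.0
  x 0.000 y 0.000 z 0.020 | wx 0.1 wy 0.1 wz -0.1
  x 0.000 y 0.000 z 0.032 | wx 0.1 wy 0.1 wz -0.1
```

Round:

Request:
servo_tool(
  steps=[
    {"wx": 0, "wy": 0, "wz": 0, "x": 0, "y": 0, "z": 0.018, "claw": 0},
    {"wx": 0, "wy": 0, "wz": 0, "x": 0, "y": 0, "z": 0.023, "claw": 0},
    {"wx": 0, "wy": 0, "wz": 0, "x": 0, "y": 0, "z": 0.026, "claw": 0},
    {"wx": 0, "wy": 0, "wz": 0, "x": 0, "y": 0, "z": 0.029, "claw": 0},
    {"wx": 0, "wy": 0, "wz": 0, "x": 0, "y": 0, "z": 0.031, "claw": 0},
    {"wx": 0, "wy": 0, "wz": 0, "x": 0, "y": 0, "z": 0.033, "claw": 0},
    {"wx": 0, "wy": 0, "wz": 0, "x": 0, "y": 0, "z": 0.033, "claw": 0},
    {"wx": 0, "wy": 0, "wz": 0, "x": 0, "y": 0, "z": 0.033, "claw": 0},
  ],
)

```text
clock: 32.8
tool_pos: [0.4873, -0.2665, 0.0548]
ee_rot: [0.002, 0.698, 0.716, -0.0]
ft_force: [-5.5, 3.0, 21.4]
gripper_width: -0.0001
```

Round is down (21 N). I lift and go to oblong.

Request:
servo_tool(
  steps=[
    {"wx": 0, "wy": 0, "wz": 0, "x": 0, "y": 0, "z": -0.01, "claw": 0},
    {"wx": 0, "wy": 0, "wz": 0, "x": 0, "y": 0, "z": -0.03, "claw": 0},
    {"wx": 0, "wy": 0, "wz": 0, "x": 0, "y": 0, "z": -0.03, "claw": 0},
    {"wx": 0, "wy": 0, "wz": 0, "x": -0.03, "y": 0.03, "z": -0.03, "claw": 0},
    {"wx": 0, "wy": 0, "wz": 0, "x": -0.06, "y": 0.06, "z": -0.03, "claw": 0},
    {"wx": 0, "wy": 0, "wz": 0, "x": -0.06, "y": 0.06, "z": -0.03, "claw": 0},
    {"wx": 0, "wy": 0, "wz": 0, "x": -0.06, "y": 0.06, "z": -0.03, "claw": 0},
  ],
)

```text
clock: 33.5
tool_pos: [0.5486, -0.3252, 0.0839]
ee_rot: [0.001, 0.698, 0.716, -0.001]
ft_force: [0.3, 1.2, 0.0]
gripper_width: -0.0
```

Run:
```python
from h import *
plan((.549,-.324,.065,91.6),(.549,-.324,.0525,91.6))
```

```text
t 33.5 p [ 0.5486 -0.3252  0.0839] xax [-0.025  1.    -0.003] yax [1.    0.025 0.001] F [0.3 1.2 0. ] w -0.0
  x 0.001 y 0.000 z 0.019 | wx 0.1 wy 0.2 wz -0.2
  x 0.001 y 0.000 z 0.031 | wx 0.1 wy 0.2 wz -0.2
```

Request:
servo_tool(
  steps=[
    {"wx": 0, "wy": 0, "wz": 0, "x": 0, "y": 0, "z": 0.018, "claw": 0},
    {"wx": 0, "wy": 0, "wz": 0, "x": 0, "y": 0, "z": 0.023, "claw": 0},
    {"wx": 0, "wy": 0, "wz": 0, "x": 0, "y": 0, "z": 0.026, "claw": 0},
    {"wx": 0, "wy": 0, "wz": 0, "x": 0, "y": 0, "z": 0.029, "claw": 0},
    {"wx": 0, "wy": 0, "wz": 0, "x": 0, "y": 0, "z": 0.031, "claw": 0},
    {"wx": 0, "wy": 0, "wz": 0, "x": 0, "y": 0, "z": 0.032, "claw": 0},
    {"wx": 0, "wy": 0, "wz": 0, "x": 0, "y": 0, "z": 0.032, "claw": 0},
    {"wx": 0, "wy": 0, "wz": 0, "x": 0, "y": 0, "z": 0.032, "claw": 0},
  ],
)

```text
clock: 34.3
tool_pos: [0.548, -0.3244, 0.055]
ee_rot: [0.001, 0.698, 0.716, -0.001]
ft_force: [-5.9, 2.6, 14.9]
gripper_width: 0.0002
```

Request:
servo_tool(
  steps=[
    {"wx": 0, "wy": 0, "wz": 0, "x": 0, "y": 0, "z": -0.01, "claw": 0},
    {"wx": 0, "wy": 0, "wz": 0, "x": 0, "y": 0, "z": -0.03, "claw": 0},
    {"wx": 0, "wy": 0, "wz": 0, "x": 0, "y": 0, "z": -0.03, "claw": 0},
    {"wx": 0, "wy": 0, "wz": 0, "x": 0.03, "y": -0.03, "z": -0.03, "claw": 0},
    {"wx": 0, "wy": 0, "wz": 0, "x": 0.06, "y": -0.06, "z": -0.03, "claw": 0},
    {"wx": 0, "wy": 0, "wz": 0, "x": 0.06, "y": -0.06, "z": -0.03, "claw": 0},
    {"wx": 0, "wy": 0, "wz": 0, "x": 0.06, "y": -0.06, "z": -0.03, "claw": 0},
  ],
)

```text
clock: 35.0
tool_pos: [0.4861, -0.2652, 0.0846]
ee_rot: [0.001, 0.698, 0.716, -0.001]
ft_force: [-0.3, -1.1, 0.5]
gripper_width: -0.0002
```

Run:
```python
from h import *
plan((.487,-.267,.065,91.6),(.487,-.267,.0525,91.6))
```

```text
t 35.0 p [ 0.4861 -0.2652  0.0846] xax [-0.026  1.    -0.002] yax [ 1.     0.026 -0.001] F [-0.3 -1.1  0.5] w -0.0002
  x -0.002 y 0.001 z 0.020 | wx -0.0 wy 0.1 wz -0.1
  x -0.002 y 0.001 z 0.032 | wx -0.0 wy 0.1 wz -0.1
```

Oblong went fully down (14.9 N, z=0.055). Round again:

Request:
servo_tool(
  steps=[
    {"wx": 0, "wy": 0, "wz": 0, "x": -0.001, "y": 0, "z": 0.018, "claw": 0},
    {"wx": 0, "wy": 0, "wz": 0, "x": -0.001, "y": 0, "z": 0.023, "claw": 0},
    {"wx": 0, "wy": 0, "wz": 0, "x": -0.001, "y": 0, "z": 0.026, "claw": 0},
    {"wx": 0, "wy": 0, "wz": 0, "x": -0.001, "y": 0, "z": 0.029, "claw": 0},
    {"wx": 0, "wy": 0, "wz": 0, "x": -0.001, "y": 0, "z": 0.031, "claw": 0},
    {"wx": 0, "wy": 0, "wz": 0, "x": -0.001, "y": 0, "z": 0.033, "claw": 0},
    {"wx": 0, "wy": 0, "wz": 0, "x": -0.001, "y": 0, "z": 0.033, "claw": 0},
    {"wx": 0, "wy": 0, "wz": 0, "x": -0.001, "y": 0, "z": 0.033, "claw": 0},
  ],
)

```text
clock: 35.8
tool_pos: [0.4868, -0.2674, 0.0548]
ee_rot: [0.002, 0.698, 0.716, -0.002]
ft_force: [-4.9, 0.5, 19.6]
gripper_width: 0.0002
```

Request:
servo_tool(
  steps=[
    {"wx": 0, "wy": 0, "wz": 0, "x": 0, "y": 0, "z": -0.01, "claw": 0},
    {"wx": 0, "wy": 0, "wz": 0, "x": 0, "y": 0, "z": -0.03, "claw": 0},
    {"wx": 0, "wy": 0, "wz": 0, "x": 0, "y": 0, "z": -0.03, "claw": 0},
    {"wx": 0, "wy": 0, "wz": 0, "x": -0.03, "y": 0, "z": -0.03, "claw": 0},
    {"wx": 0, "wy": 0, "wz": 0, "x": -0.06, "y": 0, "z": -0.03, "claw": 0},
    {"wx": 0, "wy": 0, "wz": 0, "x": -0.06, "y": 0, "z": -0.03, "claw": 0},
    {"wx": 0, "wy": 0, "wz": 0, "x": -0.06, "y": 0, "z": -0.03, "claw": 0},
  ],
)

```text
clock: 36.5
tool_pos: [0.4878, -0.3276, 0.0844]
ee_rot: [0.002, 0.699, 0.716, -0.001]
ft_force: [0.7, 0.2, -0.0]
gripper_width: 0.0002
```

Run:
```python
from h import *
plan((.4885,-.327,.065,91.6),(.4885,-.327,.0525,91.6))
```

```text
t 36.5 p [ 0.4878 -0.3276  0.0844] xax [-0.024  1.    -0.005] yax [1.    0.024 0.   ] F [ 0.7  0.2 -0. ] w 0.0002
  x 0.001 y 0.001 z 0.019 | wx 0.0 wy 0.3 wz -0.2
  x 0.001 y 0.001 z 0.032 | wx 0.0 wy 0.3 wz -0.2
```

Triangular, then retreat.

Request:
servo_tool(
  steps=[
    {"wx": 0, "wy": 0, "wz": 0, "x": 0, "y": 0.001, "z": 0.018, "claw": 0},
    {"wx": 0, "wy": 0, "wz": 0, "x": 0, "y": 0.001, "z": 0.023, "claw": 0},
    {"wx": 0, "wy": 0, "wz": 0, "x": 0, "y": 0.001, "z": 0.026, "claw": 0},
    {"wx": 0, "wy": 0, "wz": 0, "x": 0, "y": 0.001, "z": 0.029, "claw": 0},
    {"wx": 0, "wy": 0, "wz": 0, "x": 0, "y": 0.001, "z": 0.031, "claw": 0},
    {"wx": 0, "wy": 0, "wz": 0, "x": 0, "y": 0.001, "z": 0.033, "claw": 0},
    {"wx": 0, "wy": 0, "wz": 0, "x": 0, "y": 0.001, "z": 0.033, "claw": 0},
    {"wx": 0, "wy": 0, "wz": 0, "x": 0, "y": 0.001, "z": 0.033, "claw": 0},
  ],
)

```text
clock: 37.3
tool_pos: [0.4889, -0.3262, 0.0548]
ee_rot: [0.002, 0.698, 0.716, -0.002]
ft_force: [-6.2, 5.5, 18.6]
gripper_width: -0.0004
```

Request:
servo_tool(
  steps=[
    {"wx": 0, "wy": 0, "wz": 0, "x": 0, "y": 0, "z": -0.01, "claw": 0},
    {"wx": 0, "wy": 0, "wz": 0, "x": 0, "y": 0, "z": -0.06, "claw": 0},
    {"wx": 0, "wy": 0, "wz": 0, "x": 0, "y": 0, "z": -0.11, "claw": 0},
    {"wx": 0, "wy": 0, "wz": 0, "x": 0.05, "y": -0.03, "z": -0.15, "claw": 0},
    {"wx": 0, "wy": 0, "wz": 0, "x": 0.1, "y": -0.03, "z": -0.15, "claw": 0},
    {"wx": 0, "wy": 0, "wz": 0, "x": 0.15, "y": -0.03, "z": -0.15, "claw": 0},
    {"wx": 0, "wy": 0, "wz": 0, "x": 0.2, "y": -0.03, "z": -0.15, "claw": 0},
    {"wx": 0, "wy": 0, "wz": 0, "x": 0.2, "y": -0.03, "z": -0.15, "claw": 0},
    {"wx": 0, "wy": 0, "wz": 0, "x": 0.2, "y": -0.03, "z": -0.15, "claw": 0},
  ],
)

```text
clock: 38.2
tool_pos: [0.4545, -0.1229, 0.2049]
ee_rot: [0.002, 0.696, 0.718, -0.001]
ft_force: [0.2, -0.1, 0.1]
gripper_width: 0.0001
```

Run:
```python
from h import *
st();look();im=bot.camera("top");cv2.imwrite("pics/f.png",cv2.resize(np.vstack([im[150:350,120:540]]),None,fx=1.9,fy=1.9))
cv2.imwrite("pics/fs.png",bot.camera("scene"))
```

```text
t 38.2 p [ 0.4545 -0.1229  0.2049] xax [-0.032  0.999 -0.004] yax [0.999 0.032 0.002] F [ 0.2 -0.1  0.1] w 0.0001
[0.4728 0.3029] r 24.7 lip 31.6 ang -94 A 2062
[0.4778 0.2309] r 24.7 lip 31.4 ang 134 A 2060
[0.4817 0.3818] r 24.8 lip 31.1 ang -93 A 2099
[0.5815 0.3736] r 24.8 lip 31.8 ang 45 A 2120
[0.5845 0.2251] r 24.6 lip 31.8 ang 131 A 2053
[0.5897 0.3023] r 24.5 lip 30.4 ang -98 A 2061
[0.72  0.184] r 31.6 lip 50.7 ang 93 A 2220
```

View pics/f.png

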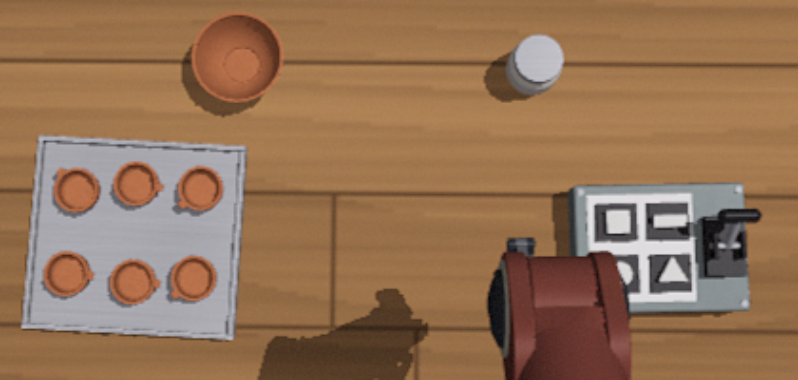

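View pics/fs.png

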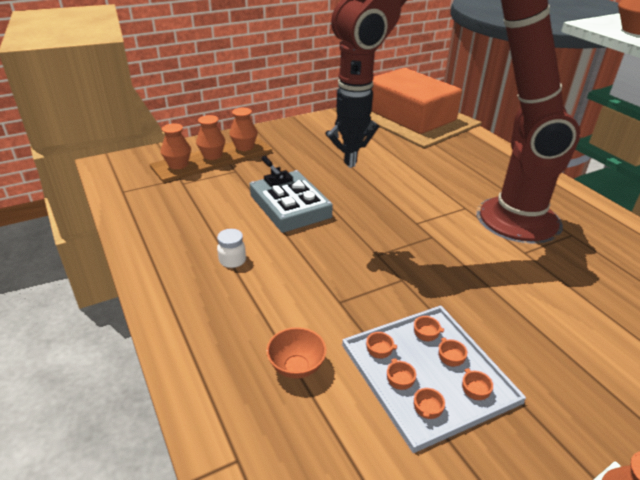

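Both pictures show all six lamps upright in the tray, the lever on, the keys up, the bowl and jar untouched and the arm clear. I'm handing in.

```bash
python3 -c "
from rig import bot
print(bot.close_job())"
```

```text
the job is handed in; nothing more can be done
None
```

The job is done and handed in at about 38 s on the robot's clock.

- **Lamps:** All six lamps were present. I set each upright in the tray and let go while the isolator was still off. One landed about 1 cm from its planned spot but well inside the walls.
- **Isolator and keys:** I pushed the isolator over to on, then pressed square, round, oblong, round and triangular one at a time. Each press stopped at z≈0.055 m with 15–21 N on the wrist, well over the 4 N needed. I lifted the fingers clear (to about z=0.084 m) before moving to the next key.
- **Last checks:** The final pictures show six lamps standing in the tray, the lever on, and the bowl and jar where they were. The arm touches nothing, with wrist force near 0. The visible keys look up; the arm hides part of the round key in the top picture, and key travel was not measured directly. No check failed.

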